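# Make up the smear kit and the dissection kit

## Robot

A 6-joint arm with a two-finger parallel gripper is mounted at the origin on the work surface; the furniture and walls round the work are solid. World frame = base frame: x ahead of the robot, y to its left, z up, the work surface at z = 0. Lengths are in m, angles in degrees, forces in N, time in s.
With the tool pointing down it reaches from about 0.35 to 0.875 m from the base axis. Payload 4.2 kg.
Tool frame: the origin (TCP) lies on the centre line of the jaws, within the pads' length; the fingertips stand 17 mm ahead of it and the grasp point (between the pads) lies 2 mm behind it; z points along the fingers, y is the direction in which the jaws open and shut (so a half turn about z gives the same grasp; the last joint's range is limited). The gripper opens to 87 mm and grips with 3 to 60 N. Pads are 19 mm wide; open, the fingers measure 117 mm over their backs; the gripper's body (75 mm by 190 mm) begins 51 mm behind the grasp point.
Start: joints at [14.817, 22.042, 0.453, 0, -68.411, -14.817], TCP at [0.625, 0, 0.24] pointing down, gripper open.
Joint ranges: [-179.83, 179.83], [-69.29, 118.12], [-61.27, 80.66], [-181.25, 117.63], [-171.15, -9.14], [-177.46, 177.46]. Speed limits (degrees/s): [159.86, 159.86, 180, 180, 180, 180].

## Interface

Orientations are given as a 3x3 rotation matrix whose columns are the frame's x, y, z axes.
In Python, from station import * gives the robot as it stands.
- The arm moves only by the tool play_rows, never from a script. Its argument "targets" is a list that holds one entry, the list of rows, each a list of 5 numbers: the closure, from 0 (fully open) to 1 (shut), then the shift along the world's x, y, z in m, then the turn about the world's z in rad. In form: [[[gripper, x, y, z, twist], ...]]. A call has 1 to 5 rows; each row is the pose to reach, as a shift and turn from the pose commanded when the call began; what a row does not reach only later rows make up. A row lasts 1/12 s, in which the tool goes at most 41.7 mm and 7.16 degrees, less where a joint would pass 70% of its speed; a pose out of reach is approached as far as the arm can. A call with a gripper value outside its range is refused whole. The fingers move at their own pace and stop on an object; the grip force is fixed at half the most. Time passes only in rows, so rows that repeat a pose let the fingers close. It gives the time, the measured TCP pose, the force and the opening at its end, in the units of the state.
- sense(): the state, without advancing time (a new reading comes with each control period).
- capture(name): name is "scene" or "side" or "wrist"; returns the picture (480x640x3 uint8, blue, green, red); there is no depth.
- get_calibration(name): a dict with "camera_matrix" (3x3 intrinsics, pixels), "T" (4x4, takes a point from camera to world coordinates). Camera axes: x right, y up, looking along -z (the intrinsics and any distortion apply to the point x, -y, -z); pixel columns grow to the right and rows downward; lengths in m; the calibration is good to about 2 mm. A picture is of the moment at which its call begins: read the wrist's pose just before it. get_calibration takes no time and is no camera call; for the wrist camera it gives the pose at the moment of the call.
- finish_job(): hands the job in, once; it reports no verdict.
The state is a dict: "time_s": time; "joints": joint angles; "joint_velocities": joint speeds; "effort": joint torques, N m; "tcp_pos": TCP position; "ee_rot": TCP orientation; "wrist_force": force on the tool from outside, world axes, zero at the start; "moment": the same for the moment, N m; "gripper_width": opening from 0.0 (shut) to 1.0 (fully open).
Only numpy, scipy, OpenCV 4.12 (cv2) and the standard library are available. Lean on these libraries where they do the work, as an engineer would, in place of code of your own. Each camera call takes 0.05 s, during which the arm holds its last target. There are 200 camera calls.

## Task

Make up the two class kits in the moulded trays from the stock on the bench: the white tray is the smear kit and gets the red-capped vial and the blue dropper bottle (its forceps bay stays empty); the yellow tray is the dissection kit and gets the green-capped vial, the amber dropper bottle and the forceps. Stand each vial in the small cup and each bottle in the large cup of its tray, upright and right down on the floor of the cup, and lay the forceps flat in the bay between the ribs. Don't tip the vials and bottles over on the way, and leave the white-capped and blue-capped vials standing where they are.

Things in the scene. Friction and masses are not known exactly. Their poses are not given: they have to be found in the camera images.
- white_tray: White tray, fixed, 112 (x) by 152 (y) mm; origin centre of underside, z up. Deck 6 mm above bench. Round small (vial) cup centred x=+28, y=+44; large (bottle) cup x=+26, y=-42. Deck is their floor; rims 26 mm above bench; sockets 31 and 40 mm wide, funnel mouths 43 and 52 mm inside, 49 and 58 outside. Forceps bay: see yellow tray. A bottle in its cup tops out 102 mm above bench.
- yellow_tray: Yellow tray, fixed, same moulding, frame and measures as the white tray. On both the forceps bay is the dark strip on the deck, centred x=-30, y=0, running along y; corner ribs at its ends, 5.5 mm high, leave 28 x 133 mm inside; its middle 86 mm has no side ribs, so fingers pass. The bottle cup is near: lay the forceps before a bottle stands there.
- red_vial: Red-capped glass specimen vial, upright: glass 24 mm wide, 46 high; cap 28 mm wide on top, 56 mm high in all; 20 g. Origin: centre of underside, z up. May be gripped by the cap.
- green_vial: Green-capped glass specimen vial, upright: glass 24 mm wide, 46 high; cap 28 mm wide on top, 56 mm high in all; 20 g. Origin: centre of underside, z up. May be gripped by the cap.
- blue_bottle: Blue glass dropper bottle with black rubber teat, upright: body 33 mm wide (shoulder narrows up to 60 mm), neck and teat 20 mm wide, 96 mm high in all; 60 g. Origin: centre of underside, z up. Grip the body.
- amber_bottle: Amber (brown to tan) glass dropper bottle with black rubber teat, upright: body 33 mm wide (shoulder narrows up to 60 mm), neck and teat 20 mm wide, 96 mm high in all; 60 g. Origin: centre of underside, z up. Grip the body.
- forceps: Curved steel forceps lying flat on the bench: 116 mm long along its own y, up to 23 mm wide to look at but to be gripped as a bar 12 mm wide (x) and 9 mm high, about 22 g. Origin: middle of the underside; z up. Grip it across at the middle. Either end may point either way in the bay.
- white_vial: White-capped glass specimen vial, upright: glass 24 mm wide, 46 high; cap 28 mm wide on top, 56 mm high in all; 20 g. Origin: centre of underside, z up. May be gripped by the cap; belongs to no kit and stays where it is.
- blue_vial: Blue-capped glass specimen vial, upright: glass 24 mm wide, 46 high; cap 28 mm wide on top, 56 mm high in all; 20 g. Origin: centre of underside, z up. May be gripped by the cap; belongs to no kit and stays where it is.
Mind the look-alikes: they are no part of the job. What is shaped like the blue_bottle but pink is not meant.

How it is judged (in metres and radians):
At the end, for the whole second after the job is handed in: Each thing is in its cup or bay of its own tray: vials and bottles within 8 mm of the cup centre and 3 mm of its floor, upright within 0.12 rad; forceps within 10 mm across, 12 mm along, 0.2 rad; all released and at rest; white- and blue-capped vials within 30 mm of where they stood (x of red_vial in the frame of white_tray between 0.02 and 0.036 m and y of red_vial in the frame of white_tray between 0.036 and 0.052 m and z of red_vial in the frame of white_tray between 0.003 and 0.009 m and angle between each of red_vial, blue_bottle, green_vial, amber_bottle, forceps's own z axis and vertical below 0.12 rad and linear speed of each of red_vial, blue_bottle, green_vial, amber_bottle, forceps below 0.02 m/s and x of blue_bottle in the frame of white_tray between 0.018 and 0.034 m and y of blue_bottle in the frame of white_tray between -0.05 and -0.034 m and z of blue_bottle in the frame of white_tray between 0.003 and 0.009 m and x of green_vial in the frame of yellow_tray between 0.02 and 0.036 m and y of green_vial in the frame of yellow_tray between 0.036 and 0.052 m and z of green_vial in the frame of yellow_tray between 0.003 and 0.009 m and x of amber_bottle in the frame of yellow_tray between 0.018 and 0.034 m and y of amber_bottle in the frame of yellow_tray between -0.05 and -0.034 m and z of amber_bottle in the frame of yellow_tray between 0.003 and 0.009 m and x of forceps in the frame of yellow_tray between -0.04 and -0.02 m and y of forceps in the frame of yellow_tray between -0.012 and 0.012 m and z of forceps in the frame of yellow_tray between 0.003 and 0.009 m and angle between the y axis of forceps and the y axis of yellow_tray, either way round below 0.2 rad and distance of each of white_vial, blue_vial from where it was at the start of the episode below 0.03 m); the robot touches nothing.
It fails at once if the white-capped or the blue-capped vial is moved more than 30 mm or knocked over (distance of any of white_vial, blue_vial from where it was at the start of the episode above 0.03 m or angle between any of white_vial, blue_vial's own z axis and vertical above 0.5 rad).
It fails at once if a vial or dropper bottle of the kits is tipped over (more than about 45 degrees from upright) (angle between any of red_vial, green_vial, blue_bottle, amber_bottle's own z axis and vertical above 0.8 rad).
It also fails if it takes over 112 s, if anything falls off the work surface, if the arm or the gripper's body presses on something with over 40 N, if the wrist force passes 120 N, or if a joint passes its speed limit or range.

## Working session

There is one attempt and no reset: what is moved stays moved. The work goes in short steps, Python scripts to look and compute and a tool call to move; the robot and the scene stay as the last step left them, time stands still between calls to the robot, and variables do not carry over. Pictures are saved under pics/ and viewed, on a budget of 14 in all, crops included, one or two more only if the job needs it, and the job is handed in when it is done.

Besides the shell and the picture viewer there is one more tool, called after "Request:" by a JSON object that holds its "method" and its "body". play_rows: Moves the arm, as the interface text tells. Its arguments: {"type":"object","properties":{"targets":{"type":"array","items":{"type":"array","items":{"type":"array","items":{"type":"number"}}}}},"required":["targets"]}

```bash
mkdir -p pics; ls
python3 - <<'E'
from station import *
import cv2
for n in ("scene","side"):
    cv2.imwrite(f"pics/{n}0.png",capture(n)); c=get_calibration(n); print(n,c)
print(sense())
E
```

```text
pics
scene {'camera_matrix': array([[555.75935849,   0.        , 317.08076503],
       [  0.        , 555.75935849, 243.10437369],
       [  0.        ,   0.        ,   1.        ]]), 'T': array([[-0.88738065,  0.33940274, -0.31202781,  0.20254099],
       [-0.46093213, -0.63864616,  0.61617583,  0.5850574 ],
       [ 0.0098564 ,  0.69060615,  0.72316388,  0.70717436],
       [ 0.        ,  0.        ,  0.        ,  1.        ]])}
side {'camera_matrix': array([[469.00999639,   0.        , 323.2407761 ],
       [  0.        , 469.00999639, 235.22055625],
       [  0.        ,   0.        ,   1.        ]]), 'T': array([[-0.95077544,  0.16079357, -0.26489901,  0.30014982],
       [-0.30933128, -0.44158921,  0.8422073 ,  0.71844926],
       [ 0.01844498,  0.88269156,  0.46959066,  0.43010977],
       [ 0.        ,  0.        ,  0.        ,  1.        ]])}
{'time_s': 0.1, 'joints': array([ 1.48156065e+01,  2.20876952e+01,  3.88924082e-01, -2.51152455e-02,
       -6.84120390e+01, -1.48163402e+01]), 'joint_velocities': array([ 0.00757004, -0.06586349,  0.17737148,  0.16725134, -0.02964022,
        0.00939284]), 'effort': array([ 1.65357815e-04, -3.91689312e+01,  1.87934643e+01,  4.23187181e+00,
        1.34990664e-02, -6.93199490e-05]), 'tcp_pos': array([6.24502415e-01, 9.25490477e-06, 2.38564360e-01]), 'ee_rot': array([[-1.74379159e-04, -9.99998037e-01, -1.97389602e-03],
       [-9.99999980e-01,  1.74577852e-04, -1.00488456e-04],
       [ 1.00832857e-04,  1.97387845e-03, -9.99998047e-01]]), 'wrist_force': array([-0.51521325, -0.45650757,  0.41166536]), 'moment': array([-0.01800214,  0.0381843 ,  0.07464311]), 'gripper_width': 1.00049789823587}
```

View pics/scene0.png

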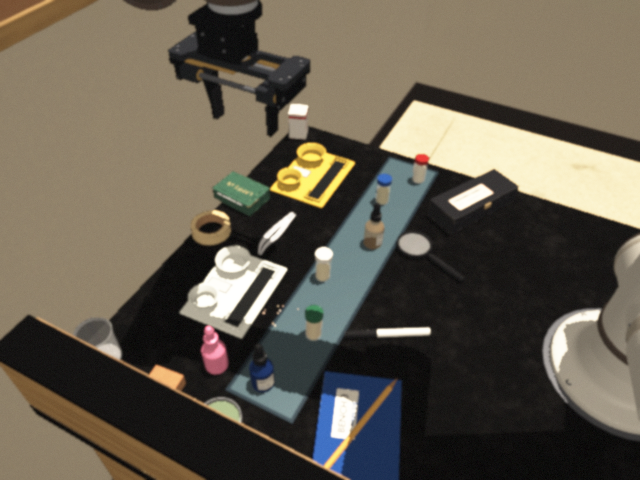

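View pics/side0.png

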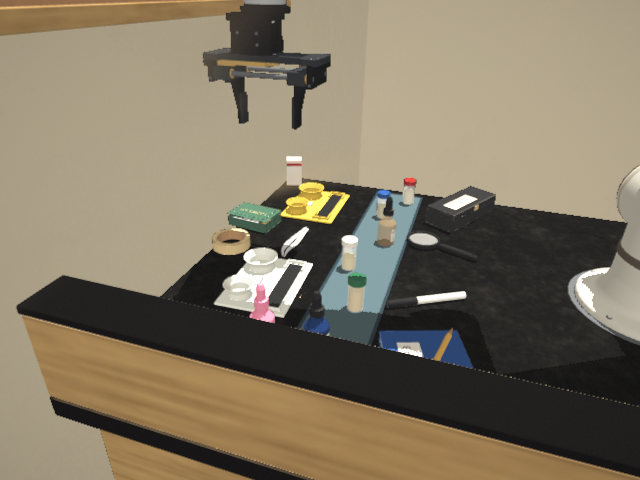

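Scene view: red cap (421,160), blue cap (384,180), white cap (323,255), green cap (314,313), blue bottle (262,372), amber bottle (375,230), forceps (278,231). The white tray is at (235,290) and the yellow tray at (313,175). 

Look-alikes:
- The pink bottle (214,352) is not the blue one.
- The blue-capped vial (384,190) and white-capped vial (323,265) must stay.
- The white knife (390,332) is not the forceps.

I choose by colour and shape.

```bash
cat > h.py <<'E'
from station import *
import numpy as np, cv2
def ray(c,uv):
    K,T=c["camera_matrix"],c["T"]
    d=np.array([(uv[0]-K[0,2])/K[0,0],-(uv[1]-K[1,2])/K[1,1],-1.])
    return T[:3,3],T[:3,:3]@d
def onz(c,uv,z):
    o,d=ray(c,uv); return (o+d*(z-o[2])/d[2])[:2]
def proj(c,p):
    T=c["T"];q=T[:3,:3].T@(np.asarray(p,float)-T[:3,3]);K=c["camera_matrix"]
    return np.array([K[0,2]-K[0,0]*q[0]/q[2],K[1,2]+K[1,1]*q[1]/q[2]])
def blobs(im,lo,hi,amin=20):
    m=cv2.inRange(cv2.cvtColor(im,cv2.COLOR_BGR2HSV),lo,hi)
    n,l,s,ce=cv2.connectedComponentsWithStats(m)
    return m,l,[(i,s[i],ce[i]) for i in range(1,n) if s[i][4]>=amin]
E
python3 - <<'E'
from h import *
im=cv2.imread("pics/scene0.png");c=get_calibration("scene")
for n,lo,hi in [("red",(0,150,80),(6,255,255)),("red2",(172,150,80),(180,255,255)),("blue",(108,130,60),(125,255,255)),("green",(60,110,25),(90,255,255)),("white",(0,0,150),(180,50,255)),("yellow",(20,150,120),(32,255,255)),("amber",(5,60,60),(18,180,255))]:
    m,l,b=blobs(im,lo,hi,25)
    for i,s,ce in b: print(n,s,ce.round(1),"z50:",onz(c,ce,.05).round(3),"z6:",onz(c,ce,.006).round(3))
for nm,uv,z in [("blueb base",(263,388),0),("amber base",(374,247),0),("red base",(420,183),0),("plank left corner",(35,318),.1),("plank r",(200,480),.1),("board0",(388,158),0),("board1",(437,170),0),("board2",(292,420),0),("board3",(229,388),0),("bluev base",(383,203),0),("green base",(314,339),0),("wv base",(323,281),0),("redbox",(298,138),0)]: print(nm,onz(c,uv,z).round(3))
E
```

```text
red [415 155  14  10 106] [421.4 159.1] z50: [ 0.412 -0.266] z6: [ 0.426 -0.323]
blue [378 174  14  11 128] [384.2 179. ] z50: [ 0.452 -0.178] z6: [ 0.469 -0.229]
blue [250 360  23  19 248] [261.9 370.4] z50: [0.443 0.269] z6: [0.459 0.248]
blue [ 312  372   80   92 2393] [340.7 407. ] z50: [0.326 0.268] z6: [0.334 0.246]
blue [ 332  381   69   99 3610] [375.8 444.6] z50: [0.267 0.292] z6: [0.271 0.273]
green [307 306  15  15 191] [313.6 313. ] z50: [0.426 0.153] z6: [0.44  0.124]
white [288 103  21  13 205] [297.6 109.1] z50: [ 0.704 -0.305] z6: [ 0.737 -0.364]
white [  382   103   258   123 11479] [520.7 160.7] z50: [ 0.242 -0.352] z6: [ 0.245 -0.414]
white [289 120  18  18 274] [297.4 128.3] z50: [ 0.67  -0.243] z6: [ 0.702 -0.298]
white [294 167  16  10  69] [302.9 171.2] z50: [ 0.595 -0.127] z6: [ 0.621 -0.175]
white [420 168   6  14  32] [423.4 174.7] z50: [ 0.393 -0.224] z6: [ 0.405 -0.278]
white [450 185  42  25 503] [470.3 196.6] z50: [ 0.298 -0.205] z6: [ 0.304 -0.258]
white [263 212  33  31 389] [278.7 227.7] z50: [0.559 0.024] z6: [ 0.583 -0.014]
white [400 234  29  20 46
[... 2400 characters left out ...]
3  34] [138.7 286.1] z50: [0.683 0.232] z6: [0.716 0.208]
amber [261 308   6   7  29] [263.6 311.3] z50: [0.492 0.184] z6: [0.511 0.157]
amber [599 311   8  27  39] [602.2 324.3] z50: [ 0.048 -0.024] z6: [ 0.037 -0.065]
amber [608 339  20  25  87] [617.3 352.1] z50: [0.022 0.015] z6: [ 0.01  -0.023]
amber [   0  362  206  118 8456] [ 78.1 437.6] z50: [0.592 0.453] z6: [0.618 0.444]
blueb base [0.445 0.268]
amber base [ 0.415 -0.056]
red base [ 0.404 -0.258]
plank left corner [0.732 0.366]
plank r [0.414 0.438]
board0 [ 0.49  -0.302]
board1 [ 0.388 -0.312]
board2 [0.385 0.291]
board3 [0.487 0.291]
bluev base [ 0.446 -0.169]
green base [0.419 0.162]
wv base [0.459 0.055]
redbox [ 0.688 -0.275]
```

Request:
{"method": "play_rows", "body": {"targets": [[[0,-0.035,0.03,0.04,0],[0,-0.07,0.07,0.08,0],[0,-0.1,0.11,0.11,0],[0,-0.12,0.14,0.13,0],[0,-0.12,0.14,0.13,0]]]}}

```text
time_s: 0.52
tcp_pos: [0.5128, 0.1284, 0.3606]
ee_rot: [[-0.001, -1.0, -0.001], [-1.0, 0.001, -0.0], [0.0, 0.001, -1.0]]
wrist_force: [0.6, 0.3, -0.3]
gripper_width: 0.995
```

Run:
```python
from h import *
s=sense();c=get_calibration("wrist");im=capture("wrist");cv2.imwrite("pics/w1.png",im)
np.save("w1.npy",c,allow_pickle=True);print(s["time_s"],s["tcp_pos"],c)
```

```text
0.5167 [0.51282698 0.12842469 0.36064089] {'camera_matrix': array([[432.11680879,   0.        , 315.84566634],
       [  0.        , 432.11680879, 230.55916852],
       [  0.        ,   0.        ,   1.        ]]), 'T': array([[-9.99999456e-01, -4.84708860e-04,  9.24057474e-04,
         5.12794115e-01],
       [ 2.00176715e-04, -9.58228107e-01, -2.86004990e-01,
         4.93609476e-02],
       [ 1.02408700e-03, -2.86004649e-01,  9.58227683e-01,
         5.04937717e-01],
       [ 0.00000000e+00,  0.00000000e+00,  0.00000000e+00,
         1.00000000e+00]])}
```

View pics/w1.png

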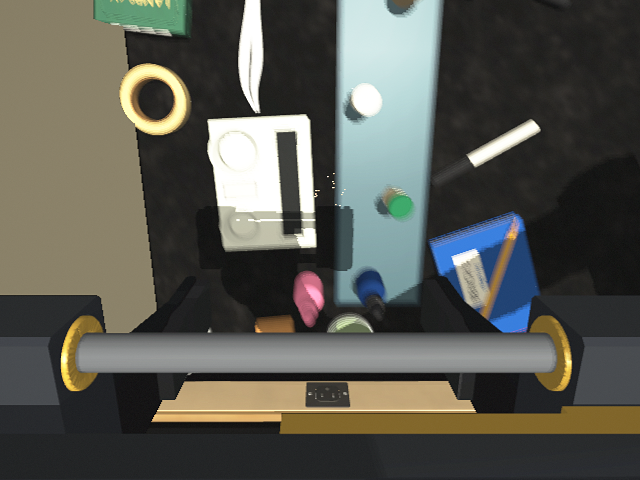

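The wrist view from above shows the white tray (262,183), small cup (243,222), large cup (237,151), white cap (366,100), green cap (400,205), blue bottle (370,287), pink bottle (308,295) and forceps (252,55). I'll take a second view to the right.

Request:
{"method": "play_rows", "body": {"targets": [[[0,0,-0.04,0,0],[0,0,-0.08,0,0],[0,0,-0.12,0,0],[0,0,-0.16,0,0],[0,0,-0.2,0,0]]]}}

```text
time_s: 0.98
tcp_pos: [0.5136, -0.0738, 0.3597]
ee_rot: [[0.001, -1.0, -0.0], [-1.0, -0.001, 0.0], [-0.0, 0.0, -1.0]]
wrist_force: [0.6, -0.1, -1.1]
gripper_width: 1.002
```

Request:
{"method": "play_rows", "body": {"targets": [[[0,0,-0.035,0,0],[0,0,-0.06,0,0],[0,0,-0.07,0,0],[0,0,-0.07,0,0]]]}}

```text
time_s: 1.32
tcp_pos: [0.5139, -0.1441, 0.3592]
ee_rot: [[-0.003, -1.0, -0.001], [-1.0, 0.003, 0.0], [-0.0, 0.001, -1.0]]
wrist_force: [1.2, 0.7, -0.3]
gripper_width: 0.998
```

Run:
```python
from h import *
s=sense();c=get_calibration("wrist");im=capture("wrist");cv2.imwrite("pics/w2.png",im)
np.save("w2.npy",c,allow_pickle=True);print(s["time_s"],s["tcp_pos"])
```

```text
1.3167 [ 0.51387963 -0.14413188  0.35921574]
```

View pics/w2.png

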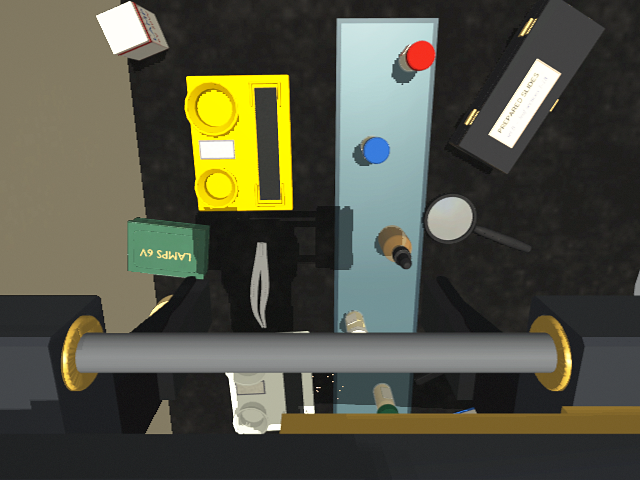

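The second view shows the yellow tray (240,140), its strip (268,144), red cap (420,55), blue cap (376,150), amber bottle (395,240) and forceps (260,285). Now I'll measure.

```bash
cat > m.py <<'E'
from h import *
I={k:cv2.imread(f"pics/{k}.png") for k in("w1","w2","scene0")}
C={"w1":np.load("w1.npy",allow_pickle=True).item(),"w2":np.load("w2.npy",allow_pickle=True).item(),"scene0":get_calibration("scene")}
def roi(k,x0,y0,x1,y1,lo,hi):
    m=cv2.inRange(cv2.cvtColor(I[k],cv2.COLOR_BGR2HSV),lo,hi);z=np.zeros_like(m);z[y0:y1,x0:x1]=m[y0:y1,x0:x1]
    n,l,s,ce=cv2.connectedComponentsWithStats(z);i=1+np.argmax(s[1:,4]);return l==i,s[i],ce[i]
def pts(k,m,z):
    v,u=np.nonzero(m);return np.array([onz(C[k],q,z) for q in zip(u,v)],np.float32)
for n,k,r,lo,hi in [("red","w2",(400,30,445,80),(0,200,200),(8,255,255)),("bluev","w2",(355,130,395,170),(100,140,120),(120,255,255)),("green","w1",(380,185,420,225),(60,150,90),(85,255,255)),("whitev","w1",(345,80,385,122),(0,0,225),(180,40,255))]:
    m,s,ce=roi(k,*r,lo,hi);print(n,s,ce.round(1),onz(C[k],ce,.053).round(4))
for n,k,r in [("white","w1",(270,125,305,245)),("yellow","w2",(248,80,287,206))]:
    m,s,ce=roi(k,*r,(0,0,0),(180,255,70));R=cv2.minAreaRect(pts(k,m,.006));print(n,"strip",s,R)
m,s,ce=roi("w2",240,235,280,330,(0,0,110),(180,60,255));P=pts("w2",m,.006);print("forceps",s,cv2.minAreaRect(P),P.mean(0))
for q in np.linspace(P[:,1].min(),P[:,1].max(),9): 
    w=P[abs(P[:,1]-q)<.004]; print(q.round(3),w[:,0].min().round(4),w[:,0].max().round(4))
for n,k,r,lo,hi,r2,lo2,hi2 in [("amber","w2",(375,220,415,265),(5,60,60),(22,255,255),(360,215,390,252),(3,50,60),(22,190,255)),("blueb","w1",(350,262,392,300),(100,130,60),(125,255,255),(245,355,280,395),(108,100,40),(125,255,255))]:
    L=[]
    for kk,rr,a,b in((k,r,lo,hi),("scene0",r2,lo2,hi2)):
        m,s,ce=roi(kk,*rr,a,b);L.append(ray(C[kk],ce));print(n,kk,s,ce.round(1),onz(C[kk],ce,.03).round(4))
    A=0;B=0
    for o,d in L:
        d=d/np.linalg.norm(d);Q=np.eye(3)-np.outer(d,d);A=A+Q;B=B+Q@o
    print(n,"tri",np.linalg.solve(A,B).round(4))
# cups: given px
for n,k,uv in[("w large","w1",(237,151)),("w small","w1",(243,222)),("y large","w2",(212,108)),("y small","w2",(217,187))]: print(n,onz(C[k],uv,.026).round(4))
E
python3 m.py
```

```text
red [407  41  28  29 601] [420.5  55. ] [ 0.4112 -0.2662]
bluev [364 138  25  26 535] [376.  150.2] [ 0.451  -0.1749]
green [389 196  22  21 344] [399.8 205.8] [0.4223 0.1565]
whitev [345  80  40  37 985] [365.5  95.6] [0.4628 0.0436]
white strip [ 277  132   25  102 1741] ((0.5438697934150696, 0.14193972945213318), (0.021398277953267097, 0.11906369775533676), 3.3066649436950684)
yellow strip [ 255   88   25  112 2270] ((0.5678761005401611, -0.17556560039520264), (0.023105427622795105, 0.12425816804170609), 0.6244068145751953)
forceps [250 242  19  86 986] ((0.5837664604187012, -0.00322062149643898), (0.11484487354755402, 0.02226640097796917), 83.61541748046875) [ 0.58339345 -0.00736537]
-0.06 0.575 0.5847
-0.046 0.5741 0.5866
-0.032 0.5735 0.5896
-0.017 0.5728 0.5928
-0.003 0.5731 0.5946
0.012 0.5749 0.5965
0.026 0.5779 0.5957
0.04 0.5798 0.5925
0.055 0.579 0.5842
amber w2 [378 226  34  36 667] [392.8 240.7] [ 0.4247 -0.0693]
amber scene0 [364 220  20  29 413] [372.8 233.5] [ 0.4209 -0.057 ]
amber tri [ 0.4234 -0.0661  0.0207]
blueb w1 [357 271  28  29 610] [369.6 284.8] [0.4483 0.2587]
blueb scene0 [249 359  25  32 377] [260.  371.4] [0.4515 0.262 ]
blueb tri [0.45   0.2604 0.0286]
w large [0.5987 0.1013]
w small [0.5961 0.182 ]
y large [ 0.6233 -0.2169]
y small [ 0.6238 -0.1319]
```

Request:
{"method": "play_rows", "body": {"targets": [[[0.4,0.07,0.141,-0.2,-0.11],[0.4,0.07,0.141,-0.2,-0.11],[0.4,0.07,0.141,-0.2,-0.11],[0.4,0.07,0.141,-0.2,-0.11],[0.4,0.07,0.141,-0.2,-0.11]]]}}

```text
time_s: 1.78
tcp_pos: [0.5716, -0.0243, 0.195]
ee_rot: [[-0.108, -0.994, 0.001], [-0.994, 0.108, 0.0], [-0.001, -0.001, -1.0]]
wrist_force: [0.7, -0.7, 0.2]
gripper_width: 0.705
```

Request:
{"method": "play_rows", "body": {"targets": [[[0.4,0,0,0,0],[0.4,0,0,0,0],[0.4,0,0,0,0]]]}}

```text
time_s: 2.03
tcp_pos: [0.5721, -0.0259, 0.197]
ee_rot: [[-0.108, -0.994, 0.001], [-0.994, 0.108, -0.0], [0.0, -0.001, -1.0]]
wrist_force: [-0.1, -0.2, 0.9]
gripper_width: 0.61
```

Request:
{"method": "play_rows", "body": {"targets": [[[0.4,0.012,0.023,-0.04,0],[0.4,0.012,0.023,-0.08,0],[0.4,0.012,0.023,-0.12,0],[0.4,0.012,0.023,-0.137,0],[0.4,0.012,0.023,-0.137,0]]]}}

```text
time_s: 2.45
tcp_pos: [0.5811, -0.0047, 0.0563]
ee_rot: [[-0.111, -0.994, -0.007], [-0.994, 0.111, -0.001], [0.002, 0.006, -1.0]]
wrist_force: [-0.3, -0.3, 0.7]
gripper_width: 0.599
```

Request:
{"method": "play_rows", "body": {"targets": [[[0.4,0,0,0,0],[0.4,0,0,0,0]]]}}

```text
time_s: 2.62
tcp_pos: [0.5858, -0.0038, 0.0623]
ee_rot: [[-0.11, -0.994, 0.006], [-0.994, 0.11, 0.001], [-0.001, -0.006, -1.0]]
wrist_force: [0.3, 0.1, 0.6]
gripper_width: 0.602
```

Run:
```python
from h import *
s=sense();c=get_calibration("wrist");im=capture("wrist");cv2.imwrite("pics/w3.png",im)
cs=get_calibration("scene");i2=capture("scene")[130:330,170:390]
cv2.imwrite("pics/m3.png",np.hstack([cv2.resize(im,(400,300)),cv2.resize(i2,(330,300))]));print(s["tcp_pos"],s["time_s"],proj(c,s["tcp_pos"]))
```

```text
[ 0.58581481 -0.00384072  0.06232765] 2.6167 [315.45890675 323.30103994]
```

View pics/m3.png

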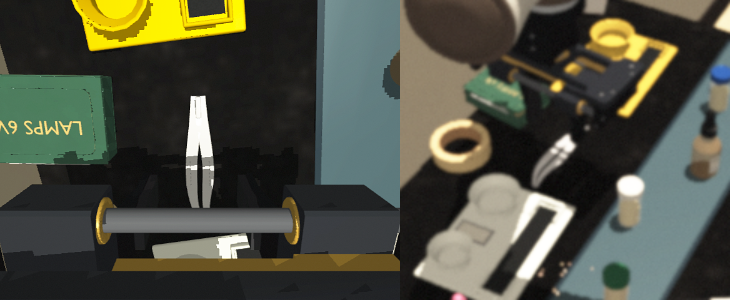

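The wrist crop shows the forceps lying between the jaws, close to the centre line. I'll descend and close.

Request:
{"method": "play_rows", "body": {"targets": [[[0.4,-0.001,0,-0.015,0],[0.4,-0.002,0.001,-0.03,0],[0.4,-0.002,0.001,-0.037,0],[0.4,-0.002,0.001,-0.04,0],[0.4,-0.002,0.001,-0.04,0]]]}}

```text
time_s: 3.13
tcp_pos: [0.5819, -0.0029, 0.0197]
ee_rot: [[-0.11, -0.994, 0.001], [-0.994, 0.11, 0.0], [-0.0, -0.001, -1.0]]
wrist_force: [-0.5, 0.0, 0.4]
gripper_width: 0.599
```

Request:
{"method": "play_rows", "body": {"targets": [[[0.4,0,0,0,0],[0.7,0,0,0,0],[1,0,0,0,0],[1,0,0,0,0],[1,0,0,0,0]]]}}

```text
time_s: 3.55
tcp_pos: [0.5818, -0.0028, 0.0196]
ee_rot: [[-0.11, -0.994, 0.001], [-0.994, 0.11, 0.0], [-0.0, -0.001, -1.0]]
wrist_force: [-0.2, 0.2, -0.1]
gripper_width: 0.384
```

Request:
{"method": "play_rows", "body": {"targets": [[[1,0,0,0,0],[1,0,0,0,0],[1,0,0,0,0],[1,0,0,0,0]]]}}

```text
time_s: 3.88
tcp_pos: [0.5816, -0.0029, 0.0193]
ee_rot: [[-0.11, -0.994, 0.0], [-0.994, 0.11, -0.0], [0.0, -0.0, -1.0]]
wrist_force: [0.4, 1.1, 1.2]
gripper_width: 0.142
```

Request:
{"method": "play_rows", "body": {"targets": [[[1,0,0,0,0],[1,0,0,0,0],[1,0,0,0.02,0],[1,0,0,0.05,0],[1,0,0,0.08,0]]]}}

```text
time_s: 4.3
tcp_pos: [0.5806, -0.0031, 0.099]
ee_rot: [[-0.11, -0.994, -0.003], [-0.994, 0.11, -0.001], [0.001, 0.003, -1.0]]
wrist_force: [0.4, -0.4, -1.2]
gripper_width: 0.136
```

Request:
{"method": "play_rows", "body": {"targets": [[[1,0,-0.02,0,0.03],[1,-0.005,-0.06,0,0.06],[1,-0.01,-0.1,0,0.09],[1,-0.013,-0.14,0,0.12],[1,-0.013,-0.16,0,0.12]]]}}

```text
time_s: 4.72
tcp_pos: [0.5672, -0.1661, 0.0992]
ee_rot: [[0.009, -1.0, -0.001], [-1.0, -0.009, -0.0], [0.0, 0.001, -1.0]]
wrist_force: [0.4, 0.9, -0.0]
gripper_width: 0.141
```

Request:
{"method": "play_rows", "body": {"targets": [[[1,0,-0.008,0,0],[1,0,-0.01,0,0],[1,0,-0.01,0,0],[1,0,-0.01,0,0]]]}}

```text
time_s: 5.05
tcp_pos: [0.5686, -0.1719, 0.0991]
ee_rot: [[0.011, -1.0, -0.0], [-1.0, -0.011, 0.0], [-0.0, 0.0, -1.0]]
wrist_force: [-0.1, 0.2, -0.8]
gripper_width: 0.135
```

Run:
```python
from h import *
s=sense();c=get_calibration("wrist");im=capture("wrist");cv2.imwrite("pics/w4.png",im)
i2=capture("scene")[100:300,200:420]
cv2.imwrite("pics/m4.png",np.hstack([cv2.resize(im,(400,300)),cv2.resize(i2,(330,300))]));print(s["tcp_pos"],s["time_s"],s["gripper_width"],proj(c,s["tcp_pos"]))
```

```text
[ 0.56864322 -0.17188174  0.09910754] 5.05 0.13499341183208818 [315.34488566 323.21624463]
```

View pics/m4.png

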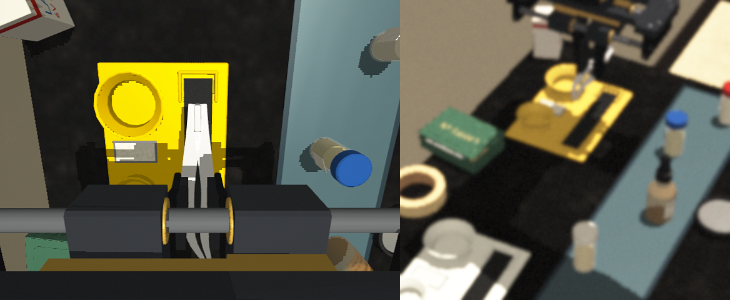

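The forceps are held and sit over the bay. I'll lower them.

Request:
{"method": "play_rows", "body": {"targets": [[[1,0,-0.003,-0.02,0],[1,0,-0.003,-0.045,0],[1,0,-0.003,-0.06,0],[1,0,-0.003,-0.068,0],[1,0,-0.003,-0.072,0]]]}}

```text
time_s: 5.57
tcp_pos: [0.5681, -0.1749, 0.026]
ee_rot: [[0.011, -1.0, -0.002], [-1.0, -0.011, 0.0], [-0.0, 0.002, -1.0]]
wrist_force: [-0.6, -0.5, -0.0]
gripper_width: 0.138
```

Request:
{"method": "play_rows", "body": {"targets": [[[1,0,0,0,0],[1,0,0,0,0],[0.7,0,0,0,0],[0.6,0,0,0,0],[0.6,0,0,0,0]]]}}

```text
time_s: 5.98
tcp_pos: [0.5691, -0.1759, 0.0282]
ee_rot: [[0.01, -1.0, 0.002], [-1.0, -0.01, -0.0], [0.0, -0.002, -1.0]]
wrist_force: [0.4, -0.5, -0.1]
gripper_width: 0.286
```

Request:
{"method": "play_rows", "body": {"targets": [[[0.6,0,0,0,0],[0.6,0,0,0,0],[0.6,0,0,0.03,0],[0.6,0,0,0.07,0],[0.6,0,0,0.11,0]]]}}

```text
time_s: 6.4
tcp_pos: [0.5676, -0.1759, 0.1375]
ee_rot: [[0.01, -1.0, -0.003], [-1.0, -0.01, 0.0], [-0.0, 0.003, -1.0]]
wrist_force: [1.7, -0.5, 0.9]
gripper_width: 0.4
```

Run:
```python
from h import *
s=sense();c=get_calibration("wrist");im=capture("wrist");cv2.imwrite("pics/w5.png",im)
i2=capture("scene")[100:300,200:420]
cv2.imwrite("pics/m5.png",np.hstack([cv2.resize(im,(400,300)),cv2.resize(i2,(330,300))]));print(s["tcp_pos"],s["time_s"],s["gripper_width"])
```

```text
[ 0.56760703 -0.17591855  0.1375273 ] 6.4 0.40006043202275177
```

View pics/m5.png

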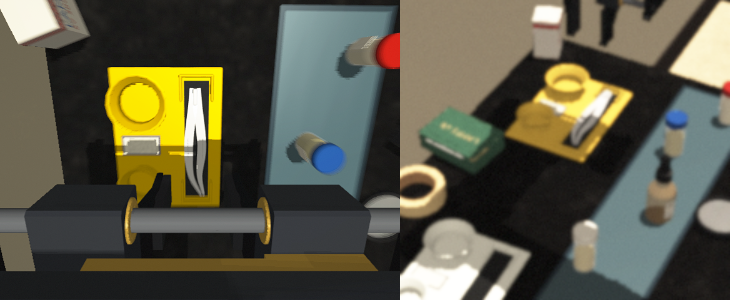

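The forceps lie flat in the bay. Next is the green vial.

Request:
{"method": "play_rows", "body": {"targets": [[[0.35,-0.01,0.03,0.02,0],[0.35,-0.03,0.065,0.03,0],[0.35,-0.05,0.1,0.04,0],[0.35,-0.07,0.135,0.04,0],[0.35,-0.09,0.17,0.04,0]]]}}

```text
time_s: 6.92
tcp_pos: [0.4779, -0.0046, 0.178]
ee_rot: [[0.009, -1.0, 0.002], [-1.0, -0.009, 0.001], [-0.001, -0.002, -1.0]]
wrist_force: [0.2, 0.9, -0.4]
gripper_width: 0.628
```

Request:
{"method": "play_rows", "body": {"targets": [[[0.35,-0.02,0.035,0,0],[0.35,-0.03,0.07,0,0],[0.35,-0.045,0.105,0,0],[0.35,-0.054,0.14,0,0],[0.35,-0.056,0.158,0,0]]]}}

```text
time_s: 7.33
tcp_pos: [0.4213, 0.1548, 0.1777]
ee_rot: [[0.013, -1.0, 0.001], [-1.0, -0.013, 0.001], [-0.001, -0.001, -1.0]]
wrist_force: [0.8, -0.3, -0.5]
gripper_width: 0.646
```

Request:
{"method": "play_rows", "body": {"targets": [[[0.35,0,0.003,-0.03,0],[0.35,0,0.003,-0.05,0],[0.35,0,0.003,-0.06,0],[0.35,0,0.003,-0.06,0],[0.35,0,0.003,-0.06,0]]]}}

```text
time_s: 7.75
tcp_pos: [0.4226, 0.1551, 0.1171]
ee_rot: [[0.01, -1.0, -0.0], [-1.0, -0.01, -0.001], [0.001, 0.0, -1.0]]
wrist_force: [0.3, 0.3, 0.2]
gripper_width: 0.65
```

Run:
```python
from h import *
s=sense();c=get_calibration("wrist");im=capture("wrist");cv2.imwrite("pics/w6.png",im)
np.save("w6.npy",c,allow_pickle=True)
cv2.imwrite("pics/m6.png",im);print(s["tcp_pos"],s["time_s"],s["gripper_width"],proj(c,[.4223,.1565,.056]),proj(c,s["tcp_pos"]))
```

```text
[0.42256015 0.15505864 0.11713218] 7.75 0.6504088051155495 [315.86662323 266.81142269] [315.34273617 323.25956518]
```

View pics/m6.png

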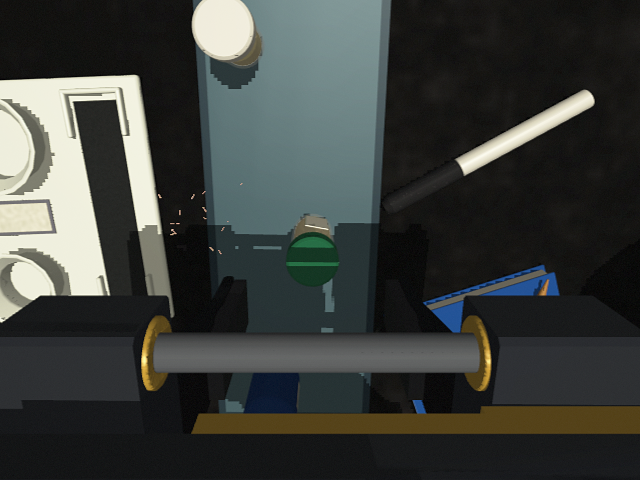

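The picture shows the green cap at (313,259), about 4 mm nearer than predicted, and no other thing between the jaws. I'll correct and grip by the cap.

Request:
{"method": "play_rows", "body": {"targets": [[[0.35,0.001,-0.002,-0.03,0],[0.35,0.001,-0.002,-0.055,0],[0.35,0.001,-0.002,-0.067,0],[0.35,0.001,-0.002,-0.07,0],[0.35,0.001,-0.002,-0.07,0]]]}}

```text
time_s: 8.22
tcp_pos: [0.424, 0.1532, 0.0475]
ee_rot: [[0.01, -1.0, 0.0], [-1.0, -0.01, -0.0], [0.0, -0.0, -1.0]]
wrist_force: [-0.2, -0.4, 0.6]
gripper_width: 0.647
```

Request:
{"method": "play_rows", "body": {"targets": [[[0.6,0,0,0,0],[1,0,0,0,0],[1,0,0,0,0],[1,0,0,0,0],[1,0,0,0,0]]]}}

```text
time_s: 8.63
tcp_pos: [0.4238, 0.1534, 0.0478]
ee_rot: [[0.01, -1.0, 0.001], [-1.0, -0.01, 0.001], [-0.001, -0.001, -1.0]]
wrist_force: [-0.2, -0.1, -0.1]
gripper_width: 0.353
```

Request:
{"method": "play_rows", "body": {"targets": [[[1,0,0,0,0],[1,0,0,0,0],[1,0,0,0,0],[1,0,0,0,0]]]}}

```text
time_s: 8.97
tcp_pos: [0.4238, 0.1533, 0.0475]
ee_rot: [[0.01, -1.0, 0.001], [-1.0, -0.01, 0.0], [-0.0, -0.001, -1.0]]
wrist_force: [-1.2, 0.4, 3.7]
gripper_width: 0.291
```

Run:
```python
from h import *
im=cv2.imread("pics/w6.png");c=np.load("w6.npy",allow_pickle=True).item()
m,l,b=blobs(im,(60,100,20),(90,255,255),300);print("green",[(s,ce,onz(c,ce,.055)) for i,s,ce in b])
# white tray strip in w6
m=cv2.inRange(im,(0,0,0),(70,70,70));z=np.zeros_like(m);z[95:290,70:135]=m[95:290,70:135]
im1=cv2.imread("pics/w1.png");c1=np.load("w1.npy",allow_pickle=True).item()
# white tray outline right edge and top/bottom corners
for n,C,I,r in(("w1",c1,im1,(270,120,310,246)),("w6",c,im,(70,90,140,320))):
    g=cv2.cvtColor(I,cv2.COLOR_BGR2GRAY);Z=np.zeros_like(g)
    x0,y0,x1,y1=r;Z[y0:y1,x0:x1]=(g[y0:y1,x0:x1]<55)*255
    nn,l,s,ce=cv2.connectedComponentsWithStats(Z);i=1+np.argmax(s[1:,4]);v,u=np.nonzero(l==i)
    P=np.array([onz(C,q,.006) for q in zip(u,v)],np.float32);print(n,s[i],cv2.minAreaRect(P))
for n,uv in(("TR",(138,76)),):print(n,onz(c,uv,.006))
for uv in((208,118),(307,115),(316,246),(225,250)):print(uv,onz(c1,uv,.006))
```

```text
green [(array([ 286,  232,   53,   55, 2286], dtype=int32), array([311.95713036, 259.16491689]), array([0.42432839, 0.15275123]))]
w1 [283 221  18  13 191] ((0.5414689779281616, 0.19383226335048676), (0.015015472657978535, 0.02037435956299305), 89.97242736816406)
w6 [  70  100   70  220 9214] ((0.5532244443893433, 0.14611223340034485), (0.14219707250595093, 0.04498522728681564), 83.96244049072266)
TR [0.52240718 0.06332951]
(208, 118) [0.6328333  0.06691956]
(307, 115) [0.52215672 0.06370416]
(316, 246) [0.51212893 0.21790658]
(225, 250) [0.62324902 0.22299814]
```

Request:
{"method": "play_rows", "body": {"targets": [[[1,0,0,0.01,0],[1,0,0,0.03,0],[1,0,0,0.065,0],[1,0.01,-0.01,0.1,0],[1,0.025,-0.03,0.13,0]]]}}

```text
time_s: 9.38
tcp_pos: [0.4483, 0.1238, 0.1792]
ee_rot: [[0.013, -1.0, 0.001], [-1.0, -0.013, 0.001], [-0.001, -0.001, -1.0]]
wrist_force: [1.2, 1.1, -0.9]
gripper_width: 0.295
```

Request:
{"method": "play_rows", "body": {"targets": [[[1,0.02,-0.03,0.005,0],[1,0.04,-0.06,0.005,0],[1,0.06,-0.09,0.005,0],[1,0.08,-0.12,0.005,0],[1,0.1,-0.15,0.005,0]]]}}

```text
time_s: 9.8
tcp_pos: [0.5489, -0.0284, 0.1818]
ee_rot: [[0.01, -1.0, -0.001], [-1.0, -0.01, 0.0], [-0.0, 0.001, -1.0]]
wrist_force: [0.3, 0.8, 0.6]
gripper_width: 0.296
```

Request:
{"method": "play_rows", "body": {"targets": [[[1,0.02,-0.03,0,0],[1,0.04,-0.06,0,0],[1,0.06,-0.085,0,0],[1,0.073,-0.1,0,0],[1,0.076,-0.105,0,0]]]}}

```text
time_s: 10.22
tcp_pos: [0.6258, -0.1345, 0.1806]
ee_rot: [[0.007, -1.0, -0.001], [-1.0, -0.007, -0.0], [0.0, 0.001, -1.0]]
wrist_force: [0.6, 0.6, -0.1]
gripper_width: 0.292
```

Request:
{"method": "play_rows", "body": {"targets": [[[1,0,0,-0.03,0],[1,0,0,-0.045,0],[1,0,0,-0.05,0],[1,0,0,-0.05,0],[1,0,0,-0.05,0]]]}}

```text
time_s: 10.63
tcp_pos: [0.6248, -0.1315, 0.1327]
ee_rot: [[0.011, -1.0, 0.0], [-1.0, -0.011, -0.0], [0.0, -0.0, -1.0]]
wrist_force: [-0.0, 0.2, 0.7]
gripper_width: 0.294
```

Run:
```python
from h import *
s=sense();c=get_calibration("wrist");im=capture("wrist");cv2.imwrite("pics/w7.png",im)
i2=capture("scene")[80:260,220:420];i3=capture("side")[120:260,230:430]
cv2.imwrite("pics/m7.png",np.hstack([cv2.resize(i2,(400,360)),cv2.resize(i3,(400,360))]));print(s["tcp_pos"],s["time_s"],s["gripper_width"])
m,l,b=blobs(im,(20,150,60),(34,255,255),500)
for i,st,ce in b: print(st,ce)
```

```text
[ 0.62475971 -0.13151258  0.13272608] 10.6333 0.2939396888616256
[  266    29   193   244 33003] [351.25952186 142.33484835]
[224 316  18  75 703] [230.56187767 352.93029872]
[391 316  18  75 733] [401.11323329 353.02592087]
[  101   406   477    28 10415] [353.8587614  422.06759482]
```

View pics/m7.png

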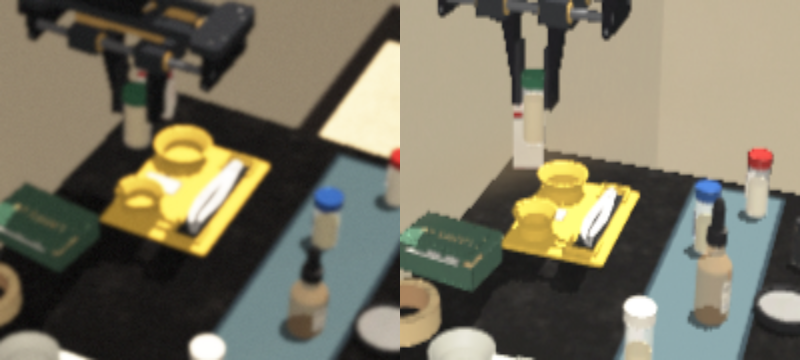

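The vial hangs upright over the small cup. I'll lower and release.

Request:
{"method": "play_rows", "body": {"targets": [[[1,0,0,-0.02,0],[1,0,0,-0.04,0],[1,0,0,-0.055,0],[1,0,0,-0.065,0],[1,0,0,-0.07,0]]]}}

```text
time_s: 11.2
tcp_pos: [0.6243, -0.1317, 0.0615]
ee_rot: [[0.01, -1.0, -0.001], [-1.0, -0.01, 0.0], [-0.0, 0.001, -1.0]]
wrist_force: [-0.1, 1.2, 0.1]
gripper_width: 0.291
```

Request:
{"method": "play_rows", "body": {"targets": [[[1,0,0,-0.004,0],[1,0,0,-0.008,0],[1,0,0,-0.008,0],[1,0,0,-0.008,0]]]}}

```text
time_s: 11.53
tcp_pos: [0.6249, -0.1319, 0.0548]
ee_rot: [[0.01, -1.0, 0.001], [-1.0, -0.01, -0.0], [0.0, -0.001, -1.0]]
wrist_force: [0.7, -0.1, -0.6]
gripper_width: 0.292
```

Request:
{"method": "play_rows", "body": {"targets": [[[0.6,0,0,0,0],[0.5,0,0,0,0],[0.5,0,0,0,0],[0.5,0,0,0,0],[0.5,0,0,0,0]]]}}

```text
time_s: 11.95
tcp_pos: [0.6246, -0.1319, 0.0544]
ee_rot: [[0.01, -1.0, 0.0], [-1.0, -0.01, 0.0], [-0.0, -0.0, -1.0]]
wrist_force: [-0.7, 0.2, 0.5]
gripper_width: 0.487
```

Request:
{"method": "play_rows", "body": {"targets": [[[0.5,0,0,0.01,0],[0.5,0,0,0.03,0],[0.5,0,0,0.06,0],[0.5,0,0,0.09,0],[0.5,0,0,0.12,0]]]}}

```text
time_s: 12.37
tcp_pos: [0.6244, -0.1319, 0.1763]
ee_rot: [[0.01, -1.0, 0.0], [-1.0, -0.01, -0.0], [0.0, -0.0, -1.0]]
wrist_force: [0.3, 0.0, 0.3]
gripper_width: 0.5
```

Run:
```python
from h import *
s=sense();c=get_calibration("wrist");im=capture("wrist");cv2.imwrite("pics/w8.png",im);np.save("w8.npy",c,allow_pickle=True)
print(s["tcp_pos"],s["time_s"])
m,l,b=blobs(im,(60,100,20),(90,255,255),300);print("green wrist",[(st,onz(c,ce,.061).round(4)) for i,st,ce in b])
c=get_calibration("scene");im=capture("scene");cv2.imwrite("pics/s8.png",im)
m,l,b=blobs(im,(60,110,25),(90,255,255),40);print("green scene",[(st,onz(c,ce,.057).round(4)) for i,st,ce in b])
```

```text
[ 0.62439836 -0.13193856  0.17629132] 12.3667
green wrist [(array([ 293,  213,   42,   45, 1466], dtype=int32), array([ 0.6255, -0.1312]))]
green scene [(array([284, 156,  11,  11, 105], dtype=int32), array([ 0.628, -0.134]))]
```

Green vial seated: cap at (0.6255,-0.1312) against an expected (0.6254,-0.1309). Next is the amber bottle; first I look from above.

Request:
{"method": "play_rows", "body": {"targets": [[[0.3,-0.03,0.01,0.01,0],[0.3,-0.07,0.025,0.02,0],[0.3,-0.11,0.04,0.02,0],[0.3,-0.15,0.055,0.02,0],[0.3,-0.19,0.067,0.02,0]]]}}

```text
time_s: 12.88
tcp_pos: [0.4369, -0.0658, 0.1943]
ee_rot: [[0.01, -1.0, 0.0], [-1.0, -0.01, 0.0], [-0.0, -0.0, -1.0]]
wrist_force: [-0.2, 1.0, 0.3]
gripper_width: 0.691
```

Request:
{"method": "play_rows", "body": {"targets": [[[0.3,-0.01,0.003,0,0],[0.3,-0.012,0.003,0,0],[0.3,-0.012,0.003,0,0],[0.3,-0.012,0.003,0,0]]]}}

```text
time_s: 13.22
tcp_pos: [0.4281, -0.0631, 0.1948]
ee_rot: [[0.01, -1.0, 0.002], [-1.0, -0.01, 0.0], [0.0, -0.002, -1.0]]
wrist_force: [0.7, -0.4, 0.7]
gripper_width: 0.7
```

Run:
```python
from h import *
s=sense();c=get_calibration("wrist");im=capture("wrist");cv2.imwrite("pics/w9.png",im);np.save("w9.npy",c,allow_pickle=True)
print(s["tcp_pos"],s["time_s"])
for z in(.0,.06,.096):print(z,proj(c,(.42,-.06,z)))
```

```text
[ 0.42806663 -0.06313018  0.19479306] 13.2167
0.0 [325.94122931 208.06712786]
0.06 [327.80408176 229.1144969 ]
0.096 [329.32268637 246.27239451]
```

View pics/w9.png

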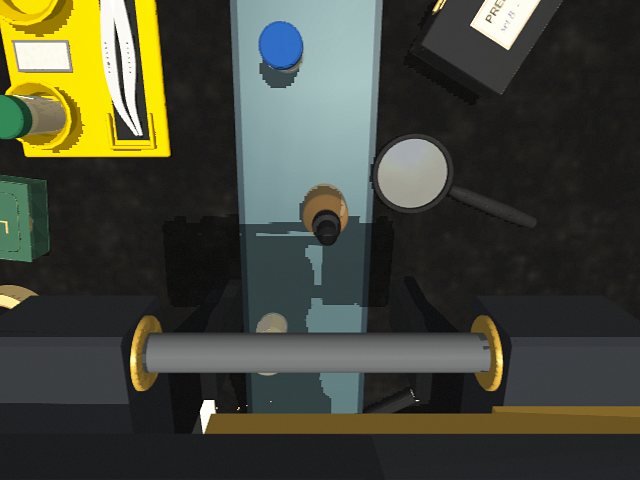

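The teat tip is at about (327,231) and the body at (325,210), giving (0.421,-0.067). I'll descend over it.

Request:
{"method": "play_rows", "body": {"targets": [[[0.3,-0.004,-0.004,-0.01,0],[0.3,-0.007,-0.004,-0.04,0],[0.3,-0.007,-0.004,-0.075,0],[0.3,-0.007,-0.004,-0.105,0],[0.3,-0.007,-0.004,-0.125,0]]]}}

```text
time_s: 13.68
tcp_pos: [0.4194, -0.0677, 0.0664]
ee_rot: [[0.008, -1.0, -0.004], [-1.0, -0.008, -0.001], [0.001, 0.004, -1.0]]
wrist_force: [-0.3, -0.9, -0.1]
gripper_width: 0.699
```

Request:
{"method": "play_rows", "body": {"targets": [[[0.3,0,0,-0.015,0],[0.3,0,0,-0.023,0],[0.3,0,0,-0.023,0],[0.3,0,0,-0.023,0]]]}}

```text
time_s: 14.02
tcp_pos: [0.4205, -0.0673, 0.046]
ee_rot: [[0.01, -1.0, -0.001], [-1.0, -0.01, -0.0], [0.0, 0.001, -1.0]]
wrist_force: [-0.3, -0.3, 0.4]
gripper_width: 0.699
```

Request:
{"method": "play_rows", "body": {"targets": [[[0.5,0,0,0,0],[0.7,0,0,0,0],[1,0,0,0,0],[1,0,0,0,0],[1,0,0,0,0]]]}}

```text
time_s: 14.43
tcp_pos: [0.42, -0.0671, 0.0468]
ee_rot: [[0.01, -1.0, 0.001], [-1.0, -0.01, 0.0], [-0.0, -0.001, -1.0]]
wrist_force: [0.5, -0.2, 0.4]
gripper_width: 0.406
```

Request:
{"method": "play_rows", "body": {"targets": [[[1,0,0,0,0],[1,0,0,0,0],[1,0,0,0,0],[1,0,0,0,0]]]}}

```text
time_s: 14.77
tcp_pos: [0.4202, -0.067, 0.0466]
ee_rot: [[0.01, -1.0, 0.001], [-1.0, -0.01, 0.0], [-0.0, -0.001, -1.0]]
wrist_force: [-0.1, 0.3, 3.9]
gripper_width: 0.361
```

Request:
{"method": "play_rows", "body": {"targets": [[[1,0,0,0.01,0],[1,0,0,0.03,0],[1,0,0,0.06,0],[1,0.003,0,0.09,0],[1,0.015,-0.01,0.12,0]]]}}

```text
time_s: 15.18
tcp_pos: [0.4323, -0.0767, 0.1668]
ee_rot: [[0.011, -1.0, -0.003], [-1.0, -0.011, 0.0], [-0.0, 0.003, -1.0]]
wrist_force: [1.5, 0.2, -1.7]
gripper_width: 0.364
```

Request:
{"method": "play_rows", "body": {"targets": [[[1,0.025,-0.02,0,0],[1,0.055,-0.04,0,0],[1,0.085,-0.06,0,0],[1,0.115,-0.085,0,0],[1,0.145,-0.105,0,0]]]}}

```text
time_s: 15.6
tcp_pos: [0.5802, -0.1836, 0.1653]
ee_rot: [[0.009, -1.0, -0.002], [-1.0, -0.009, 0.0], [-0.001, 0.002, -1.0]]
wrist_force: [1.2, 1.5, -0.8]
gripper_width: 0.36
```

Request:
{"method": "play_rows", "body": {"targets": [[[1,0.025,-0.02,0,0],[1,0.038,-0.03,0,0],[1,0.043,-0.035,0,0],[1,0.043,-0.035,0,0],[1,0.043,-0.035,0,0]]]}}

```text
time_s: 16.02
tcp_pos: [0.6216, -0.2167, 0.1651]
ee_rot: [[0.01, -1.0, -0.003], [-1.0, -0.01, 0.001], [-0.001, 0.002, -1.0]]
wrist_force: [0.1, 0.2, -0.0]
gripper_width: 0.361
```

Run:
```python
from h import *
s=sense();im=capture("wrist");i2=capture("side")[60:260,230:430]
cv2.imwrite("pics/m10.png",np.hstack([cv2.resize(im,(480,360)),cv2.resize(i2,(320,320))[:,:] if 0 else cv2.resize(i2,(320,360))]));print(s["tcp_pos"],s["time_s"],s["gripper_width"])
```

```text
[ 0.62157522 -0.21673429  0.16514993] 16.0167 0.3606023745021034
```

View pics/m10.png

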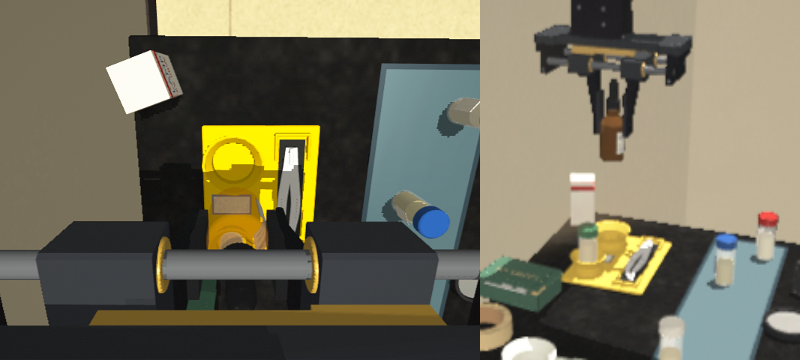

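The bottle is upright, carried over the large cup. I'll lower it.

Request:
{"method": "play_rows", "body": {"targets": [[[1,0.002,0,-0.02,0],[1,0.002,0,-0.045,0],[1,0.002,0,-0.07,0],[1,0.002,0,-0.085,0],[1,0.002,0,-0.095,0]]]}}

```text
time_s: 16.53
tcp_pos: [0.6229, -0.216, 0.0696]
ee_rot: [[0.011, -1.0, -0.003], [-1.0, -0.011, 0.001], [-0.001, 0.003, -1.0]]
wrist_force: [-0.4, 0.5, -1.1]
gripper_width: 0.363
```

Request:
{"method": "play_rows", "body": {"targets": [[[1,0,0,-0.006,0],[1,0,0,-0.012,0],[1,0,0,-0.016,0],[1,0,0,-0.016,0],[1,0,0,-0.016,0]]]}}

```text
time_s: 16.95
tcp_pos: [0.6251, -0.2172, 0.0559]
ee_rot: [[0.01, -1.0, 0.001], [-1.0, -0.01, -0.0], [0.0, -0.001, -1.0]]
wrist_force: [0.2, -0.1, -0.6]
gripper_width: 0.354
```

Request:
{"method": "play_rows", "body": {"targets": [[[1,0,0,-0.002,0],[1,0,0,-0.002,0],[0.5,0,0,-0.002,0],[0.4,0,0,-0.002,0],[0.4,0,0,-0.002,0]]]}}

```text
time_s: 17.37
tcp_pos: [0.625, -0.2173, 0.0536]
ee_rot: [[0.01, -1.0, 0.001], [-1.0, -0.01, -0.0], [0.0, -0.001, -1.0]]
wrist_force: [-0.3, -0.5, -0.6]
gripper_width: 0.507
```

Request:
{"method": "play_rows", "body": {"targets": [[[0.4,0,0,0,0],[0.4,0,0,0,0],[0.4,0,0,0.01,0],[0.4,0,0,0.03,0],[0.4,0,0,0.06,0]]]}}

```text
time_s: 17.78
tcp_pos: [0.6229, -0.2168, 0.1116]
ee_rot: [[0.01, -1.0, -0.006], [-1.0, -0.01, 0.001], [-0.001, 0.006, -1.0]]
wrist_force: [0.5, 0.8, 0.1]
gripper_width: 0.595
```

Request:
{"method": "play_rows", "body": {"targets": [[[0.4,0,0,0.03,0],[0.4,0,0,0.06,0],[0.4,0,0,0.08,0],[0.4,0,0,0.08,0]]]}}

```text
time_s: 18.12
tcp_pos: [0.6275, -0.218, 0.2006]
ee_rot: [[0.011, -1.0, 0.012], [-1.0, -0.011, -0.003], [0.003, -0.012, -1.0]]
wrist_force: [0.1, -0.3, 0.6]
gripper_width: 0.595
```

Run:
```python
from h import *
s=sense();c=get_calibration("wrist");im=capture("wrist");print(s["tcp_pos"],s["time_s"])
i2=capture("side")[60:260,230:430]
cv2.imwrite("pics/m11.png",np.hstack([cv2.resize(im,(480,360)),cv2.resize(i2,(320,360))]))
for z in (.066,.102):print(proj(c,(.624,-.217,z))*.75)
```

```text
[ 0.62749608 -0.21803782  0.20059558] 18.1167
[242.29827323 170.07197302]
[242.50778784 182.59302522]
```

View pics/m11.png

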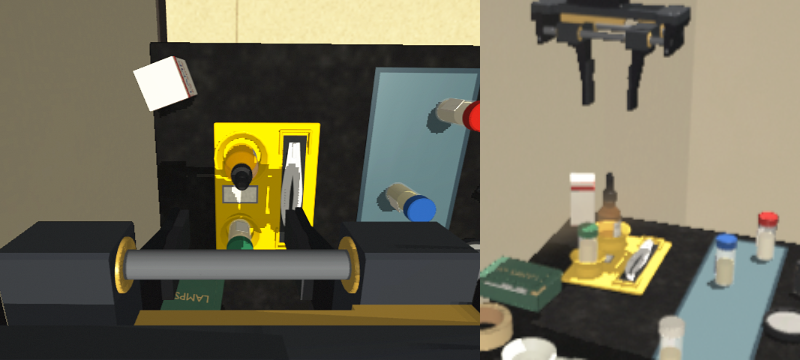

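The amber bottle is seated, with its tip at (242,181) against a predicted 182. Next is the red vial.

Request:
{"method": "play_rows", "body": {"targets": [[[0.35,-0.04,-0.01,0,0],[0.35,-0.08,-0.02,0,0],[0.35,-0.12,-0.03,0,0],[0.35,-0.16,-0.04,0,0],[0.35,-0.195,-0.046,-0.01,0]]]}}

```text
time_s: 18.63
tcp_pos: [0.4274, -0.2637, 0.1834]
ee_rot: [[0.01, -1.0, 0.0], [-1.0, -0.01, -0.001], [0.001, -0.0, -1.0]]
wrist_force: [0.6, -0.1, -0.2]
gripper_width: 0.651
```

Request:
{"method": "play_rows", "body": {"targets": [[[0.35,-0.016,-0.003,-0.02,0],[0.35,-0.02,-0.003,-0.05,0],[0.35,-0.02,-0.003,-0.06,0],[0.35,-0.02,-0.003,-0.06,0],[0.35,-0.02,-0.003,-0.06,0]]]}}

```text
time_s: 19.05
tcp_pos: [0.4091, -0.2661, 0.1224]
ee_rot: [[0.01, -1.0, -0.003], [-1.0, -0.01, 0.0], [-0.0, 0.003, -1.0]]
wrist_force: [0.3, -0.1, 0.9]
gripper_width: 0.651
```

Run:
```python
from h import *
s=sense();c=get_calibration("wrist");im=capture("wrist");cv2.imwrite("pics/w12.png",im);print(s["tcp_pos"],s["time_s"],s["ee_rot"][:,1])
for lo,hi in(((0,150,40),(8,255,255)),((172,150,40),(180,255,255))):
    m,l,b=blobs(im,lo,hi,300);print("red",[(st,onz(c,ce,.055).round(4)) for i,st,ce in b])
```

```text
[ 0.40907092 -0.26610628  0.12243453] 19.05 [-0.99994572 -0.01008653  0.00261037]
red [(array([ 285,  230,   52,   54, 2151], dtype=int32), array([ 0.4115, -0.2678]))]
red []
```

Request:
{"method": "play_rows", "body": {"targets": [[[0.35,0.002,-0.002,-0.03,0],[0.35,0.002,-0.002,-0.055,0],[0.35,0.002,-0.002,-0.07,0],[0.35,0.002,-0.002,-0.075,0],[0.35,0.002,-0.002,-0.075,0]]]}}

```text
time_s: 19.52
tcp_pos: [0.4119, -0.2681, 0.0478]
ee_rot: [[0.01, -1.0, -0.001], [-1.0, -0.01, 0.0], [-0.0, 0.001, -1.0]]
wrist_force: [-1.0, 0.1, 0.9]
gripper_width: 0.652
```

Request:
{"method": "play_rows", "body": {"targets": [[[0.5,0,0,0,0],[0.7,0,0,0,0],[1,0,0,0,0],[1,0,0,0,0],[1,0,0,0,0]]]}}

```text
time_s: 19.93
tcp_pos: [0.4121, -0.2682, 0.0489]
ee_rot: [[0.01, -1.0, 0.002], [-1.0, -0.01, -0.0], [0.0, -0.002, -1.0]]
wrist_force: [0.1, 0.0, -0.0]
gripper_width: 0.356
```

Request:
{"method": "play_rows", "body": {"targets": [[[1,0,0,0,0],[1,0,0,0,0],[1,0,0,0,0],[1,0,0,0,0]]]}}

```text
time_s: 20.27
tcp_pos: [0.412, -0.2683, 0.0487]
ee_rot: [[0.01, -1.0, 0.001], [-1.0, -0.01, -0.0], [0.0, -0.001, -1.0]]
wrist_force: [-0.0, 0.1, 4.8]
gripper_width: 0.29
```

Request:
{"method": "play_rows", "body": {"targets": [[[1,0,0,0.01,0],[1,0,0,0.035,0],[1,0,0,0.07,0],[1,0.005,0.005,0.105,0],[1,0.015,0.03,0.135,0]]]}}

```text
time_s: 20.68
tcp_pos: [0.4264, -0.2395, 0.185]
ee_rot: [[0.006, -1.0, 0.0], [-1.0, -0.006, -0.001], [0.001, -0.0, -1.0]]
wrist_force: [0.4, -0.4, 0.5]
gripper_width: 0.29
```

Request:
{"method": "play_rows", "body": {"targets": [[[1,0.014,0.035,0,0],[1,0.028,0.07,0,0],[1,0.042,0.105,0,0],[1,0.056,0.14,0,0],[1,0.07,0.175,0,0]]]}}

```text
time_s: 21.1
tcp_pos: [0.4966, -0.0614, 0.183]
ee_rot: [[0.01, -1.0, -0.0], [-1.0, -0.01, 0.0], [-0.0, 0.0, -1.0]]
wrist_force: [1.1, 0.5, -1.0]
gripper_width: 0.292
```

Request:
{"method": "play_rows", "body": {"targets": [[[1,0.014,0.035,0,0],[1,0.028,0.07,0,0],[1,0.042,0.105,0,0],[1,0.056,0.14,0,0],[1,0.07,0.175,0,0]]]}}

```text
time_s: 21.52
tcp_pos: [0.5666, 0.1137, 0.1826]
ee_rot: [[0.01, -1.0, -0.001], [-1.0, -0.01, -0.0], [0.0, 0.001, -1.0]]
wrist_force: [0.8, -0.6, 0.6]
gripper_width: 0.292
```

Request:
{"method": "play_rows", "body": {"targets": [[[1,0.014,0.035,0,0],[1,0.028,0.065,0,0],[1,0.032,0.078,0,0],[1,0.032,0.078,0,0],[1,0.032,0.078,0,0]]]}}

```text
time_s: 21.93
tcp_pos: [0.598, 0.1901, 0.1821]
ee_rot: [[0.011, -1.0, -0.002], [-1.0, -0.011, -0.001], [0.001, 0.002, -1.0]]
wrist_force: [-0.3, 0.1, -0.8]
gripper_width: 0.287
```

Run:
```python
from h import *
s=sense();c=get_calibration("wrist");im=capture("wrist");cv2.imwrite("pics/w13.png",im);np.save("w13.npy",c,allow_pickle=True);print(s["tcp_pos"],s["time_s"],s["gripper_width"])
# predicted features drawn with current tray estimate
a=.056;R=np.array([[np.cos(a),-np.sin(a)],[np.sin(a),np.cos(a)]]);C=np.array([.573,.143])
v=im.copy()
for x,y,z in[(-56,-76,6),(56,-76,6),(-56,76,6),(-30,0,6)]:
    p=proj(c,[*(C+R@np.array([x,y])/1000),z/1000]);cv2.circle(v,tuple(int(q) for q in p),3,(0,0,255),-1)
for x,y,r in((26,-42,29),(28,44,24.5)):
    q=np.array([proj(c,[*(C+R@(np.array([x+r*np.cos(t),y+r*np.sin(t)])/1000)),.026]) for t in np.linspace(0,6.28,40)]);cv2.polylines(v,[q.astype(int)],True,(0,0,255),1)
cv2.imwrite("pics/m13.png",v)
```

```text
[0.59803346 0.19007453 0.18207369] 21.9333 0.2869611655028409
```

View pics/m13.png

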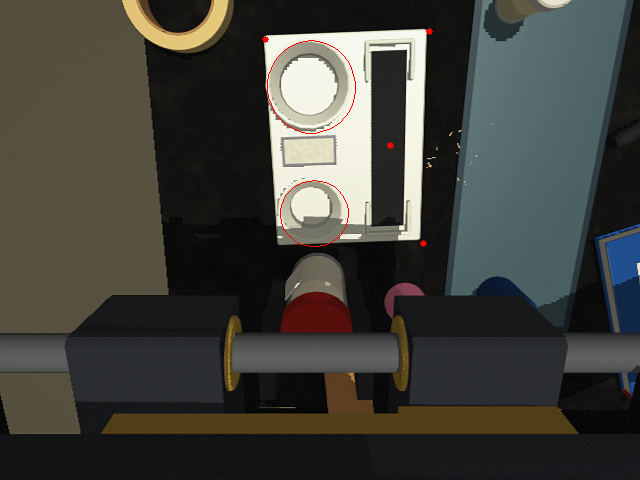

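The overlay is a few pixels off, so I'll refine the tray pose with the visible corners and strip.

Run:
```python
from h import *
im=cv2.imread("pics/w13.png");c=np.load("w13.npy",allow_pickle=True).item()
g=cv2.cvtColor(im,cv2.COLOR_BGR2GRAY)
hsv=cv2.cvtColor(im,cv2.COLOR_BGR2HSV)
Z=np.zeros_like(g);Z[45:232,366:412]=(g[45:232,366:412]<70)*255
n,l,s,ce=cv2.connectedComponentsWithStats(Z);i=1+np.argmax(s[1:,4]);v,u=np.nonzero(l==i)
P=np.array([onz(c,q,.006) for q in zip(u,v)],np.float32);print("strip",s[i],cv2.minAreaRect(P))
# tray mask
m=np.zeros_like(g);m[20:250,255:440]=(g[20:250,255:440]>75)*255
m=cv2.morphologyEx(m,cv2.MORPH_OPEN,np.ones((5,5)))
n,l,s,ce=cv2.connectedComponentsWithStats(m);i=1+np.argmax(s[1:,4]);v,u=np.nonzero(l==i)
P=np.array([onz(c,q,.006) for q in zip(u,v)],np.float32);print("tray",s[i],cv2.minAreaRect(P))
for lab,uv in(("TL",(265,37)),("TR",(425,30)),("BR",(422,238)),("BL",(278,244))):print(lab,onz(c,uv,.006).round(4))
b=im[20:260,250:440];cv2.imwrite("pics/m14.png",cv2.resize(b,None,fx=3,fy=2.5)[:600])
```

```text
strip [ 371   50   36  177 5751] ((0.5455389618873596, 0.13911780714988708), (0.024352189153432846, 0.12545174360275269), 2.7342631816864014)
tray [  264    29   163   216 26540] ((0.5759665369987488, 0.1402013897895813), (0.11246761679649353, 0.15081140398979187), 2.8533990383148193)
TL [0.6335 0.069 ]
TR [0.5246 0.0633]
BR [0.5145 0.2116]
BL [0.6266 0.2177]
```

Request:
{"method": "play_rows", "body": {"targets": [[[1,0.0035,-0.0045,-0.02,0],[1,0.0035,-0.0045,-0.055,0],[1,0.0035,-0.0045,-0.085,0],[1,0.0035,-0.0045,-0.105,0],[1,0.0035,-0.0045,-0.115,0]]]}}

```text
time_s: 22.4
tcp_pos: [0.5999, 0.1827, 0.0652]
ee_rot: [[0.007, -1.0, -0.006], [-1.0, -0.007, -0.003], [0.003, 0.006, -1.0]]
wrist_force: [0.0, -0.8, -0.4]
gripper_width: 0.294
```

Request:
{"method": "play_rows", "body": {"targets": [[[1,0,0,-0.004,0],[1,0,0,-0.008,0],[1,0,0,-0.011,0],[1,0,0,-0.011,0],[1,0,0,-0.011,0]]]}}

```text
time_s: 22.82
tcp_pos: [0.6028, 0.1856, 0.0584]
ee_rot: [[0.01, -1.0, 0.002], [-1.0, -0.01, 0.001], [-0.001, -0.002, -1.0]]
wrist_force: [1.3, 0.1, -0.3]
gripper_width: 0.292
```

Request:
{"method": "play_rows", "body": {"targets": [[[1,-0.001,0,-0.003,0],[1,-0.001,0,-0.003,0],[0.6,-0.001,0,-0.003,0],[0.5,-0.001,0,-0.003,0],[0.5,-0.001,0,-0.003,0]]]}}

```text
time_s: 23.23
tcp_pos: [0.6011, 0.1854, 0.0543]
ee_rot: [[0.01, -1.0, -0.0], [-1.0, -0.01, -0.0], [0.0, 0.0, -1.0]]
wrist_force: [-0.1, 0.2, 0.3]
gripper_width: 0.436
```

Request:
{"method": "play_rows", "body": {"targets": [[[0.5,0,0,0,0],[0.5,0,0,0,0],[0.4,0,0,0.01,0],[0.4,0,0,0.04,0],[0.4,0,0,0.08,0]]]}}

```text
time_s: 23.65
tcp_pos: [0.5992, 0.1843, 0.1322]
ee_rot: [[0.01, -1.0, -0.007], [-1.0, -0.01, -0.004], [0.004, 0.007, -1.0]]
wrist_force: [0.5, 1.1, -0.6]
gripper_width: 0.583
```

Request:
{"method": "play_rows", "body": {"targets": [[[0.3,-0.02,0.01,0.03,0],[0.3,-0.05,0.025,0.06,0],[0.3,-0.085,0.045,0.07,0],[0.3,-0.12,0.06,0.07,0],[0.3,-0.15,0.075,0.07,0]]]}}

```text
time_s: 24.07
tcp_pos: [0.4496, 0.261, 0.2064]
ee_rot: [[0.01, -1.0, 0.002], [-1.0, -0.01, 0.003], [-0.003, -0.002, -1.0]]
wrist_force: [-0.2, 0.3, -0.5]
gripper_width: 0.693
```

Request:
{"method": "play_rows", "body": {"targets": [[[0.3,0,0,0,0],[0.3,0,0,0,0],[0.3,0,0,0,0]]]}}

```text
time_s: 24.32
tcp_pos: [0.4516, 0.2606, 0.2051]
ee_rot: [[0.011, -1.0, 0.001], [-1.0, -0.011, 0.001], [-0.001, -0.001, -1.0]]
wrist_force: [-0.4, 0.3, 0.7]
gripper_width: 0.7
```

Run:
```python
from h import *
s=sense();c=get_calibration("wrist");im=capture("wrist");cv2.imwrite("pics/w15.png",im);np.save("w15.npy",c,allow_pickle=True);print(s["tcp_pos"],s["time_s"],s["gripper_width"])
for lo,hi in(((0,150,40),(8,255,255)),):
    m,l,b=blobs(im,lo,hi,200);print("red",[(st,onz(c,ce,.061).round(4)) for i,st,ce in b])
```

```text
[0.45155798 0.26061746 0.20506824] 24.3167 0.6995087301679849
red [(array([  64,   88,   49,   43, 1682], dtype=int32), array([0.5987, 0.1877]))]
```

View pics/w15.png

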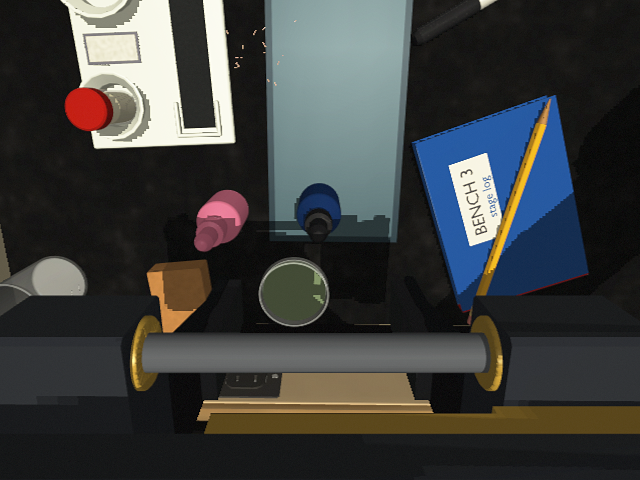

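The red vial stands in the small cup. The view shows the blue bottle's body at (319,206) and tip at (317,234), the pink bottle at (228,215), and a jar at (293,292). I'll locate these for clearance.

Run:
```python
from h import *
c=np.load("w15.npy",allow_pickle=True).item();c9=np.load("w9.npy",allow_pickle=True).item()
print("tip blue",onz(c,(317.5,233),.096),"body",onz(c,(319,206),.035)," ref amber tip",onz(c9,(327,233),.096),"body",onz(c9,(325,210),.035),"true .4202 -.067")
print("pink tip",onz(c,(205,239),.096),"body",onz(c,(229,213),.04))
for z in(.02,.04,.06):print("jar",z,onz(c,(293,258),z),onz(c,(293,325),z),onz(c,(259,292),z))
cs=get_calibration("scene")
print("jar scene", [onz(cs,(222,410),z).round(3) for z in(.02,.04,.06)])
```

```text
tip blue [0.45048868 0.25880211] body [0.44923169 0.25635345]  ref amber tip [ 0.42152789 -0.06821817] body [ 0.42153628 -0.06704062] true .4202 -.067
pink tip [0.51969414 0.2634661 ] body [0.51565046 0.26123064]
jar 0.02 [0.46959582 0.30345114] [0.46983059 0.36414583] [0.49796413 0.33384694]
jar 0.04 [0.46853582 0.29603867] [0.46875633 0.35304695] [0.49518113 0.32458832]
jar 0.06 [0.46747582 0.28862619] [0.46768207 0.34194807] [0.49239813 0.3153297 ]
jar scene [array([0.469, 0.33 ]), array([0.462, 0.338]), array([0.454, 0.345])]
```

Request:
{"method": "play_rows", "body": {"targets": [[[0.4,-0.002,-0.003,0,-0.12],[0.4,-0.002,-0.003,-0.01,-0.24],[0.4,-0.002,-0.003,-0.02,-0.36],[0.4,-0.002,-0.003,-0.03,-0.48],[0.4,-0.002,-0.003,-0.035,-0.6]]]}}

```text
time_s: 24.78
tcp_pos: [0.4499, 0.2562, 0.1676]
ee_rot: [[-0.563, -0.826, -0.002], [-0.826, 0.563, -0.002], [0.003, 0.001, -1.0]]
wrist_force: [0.5, -0.5, 0.7]
gripper_width: 0.603
```

Request:
{"method": "play_rows", "body": {"targets": [[[0.4,0,0,0,-0.12],[0.4,0,0,0,-0.18],[0.4,0,0,0,-0.18],[0.4,0,0,0,-0.18]]]}}

```text
time_s: 25.12
tcp_pos: [0.4501, 0.2568, 0.1689]
ee_rot: [[-0.696, -0.718, -0.0], [-0.718, 0.696, -0.001], [0.001, -0.0, -1.0]]
wrist_force: [0.1, 0.3, 1.0]
gripper_width: 0.599
```

Run:
```python
from h import *
s=sense();c=get_calibration("wrist");im=capture("wrist");cv2.imwrite("pics/w16.png",im);print(s["tcp_pos"],s["time_s"],s["gripper_width"],s["ee_rot"][:,1],s["joints"].round(0))
m,l,b=blobs(im,(100,120,40),(125,255,255),300);print([(st,ce.round(),onz(c,ce,.035).round(4)) for i,st,ce in b])
print(proj(c,(.45,.2575,.035)),proj(c,(.45,.2575,.096)))
```

```text
[0.4501132  0.25682742 0.16886968] 25.1167 0.5992950603748305 [-7.17939227e-01  6.96105765e-01 -1.76277232e-04] [ 48.  15. -20.   0. -54. -92.]
[(array([  348,     0,   196,   192, 12961], dtype=int32), array([438.,  88.]), array([0.3361, 0.2459])), (array([  470,     0,   165,   171, 14246], dtype=int32), array([552.,  63.]), array([0.2775, 0.2828])), (array([ 297,  195,   50,   55, 1529], dtype=int32), array([321., 219.]), array([0.4449, 0.2557]))]
[316.89305246 225.58423273] [317.16969192 256.90375054]
```

View pics/w16.png

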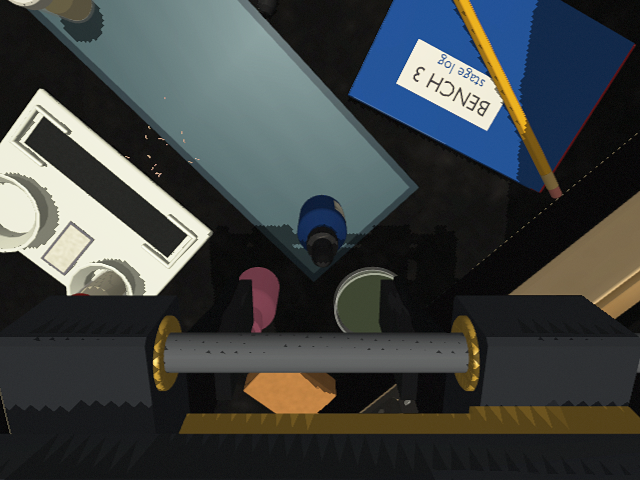

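The blue bottle is at (321,215) with its tip at (321,245), between the jaws. Pink and the jar lie beyond the finger line. Descending.

Request:
{"method": "play_rows", "body": {"targets": [[[0.4,-0.003,-0.001,-0.02,0],[0.4,-0.003,-0.001,-0.05,0],[0.4,-0.003,-0.001,-0.08,0],[0.4,-0.003,-0.001,-0.1,0],[0.4,-0.003,-0.001,-0.11,0]]]}}

```text
time_s: 25.58
tcp_pos: [0.4453, 0.255, 0.0566]
ee_rot: [[-0.696, -0.718, -0.003], [-0.718, 0.696, -0.003], [0.005, 0.0, -1.0]]
wrist_force: [-1.4, -1.2, -0.1]
gripper_width: 0.597
```

Request:
{"method": "play_rows", "body": {"targets": [[[0.4,0,0,-0.007,0],[0.4,0,0,-0.012,0],[0.4,0,0,-0.012,0],[0.4,0,0,-0.012,0]]]}}

```text
time_s: 25.92
tcp_pos: [0.4468, 0.2569, 0.048]
ee_rot: [[-0.696, -0.718, 0.001], [-0.718, 0.696, 0.001], [-0.002, -0.0, -1.0]]
wrist_force: [0.4, -0.4, -0.5]
gripper_width: 0.603
```

Request:
{"method": "play_rows", "body": {"targets": [[[0.5,0,0,0,0],[0.6,0,0,0,0],[0.8,0,0,0,0],[1,0,0,0,0],[1,0,0,0,0]]]}}

```text
time_s: 26.33
tcp_pos: [0.4464, 0.2566, 0.0477]
ee_rot: [[-0.696, -0.718, 0.001], [-0.718, 0.696, 0.001], [-0.001, -0.0, -1.0]]
wrist_force: [-0.4, 1.3, 2.3]
gripper_width: 0.363
```

Request:
{"method": "play_rows", "body": {"targets": [[[1,0,0,0,0],[1,0,0,0,0],[1,0,0,0,0],[1,0,0,0,0]]]}}

```text
time_s: 26.67
tcp_pos: [0.4465, 0.2566, 0.0477]
ee_rot: [[-0.696, -0.718, 0.001], [-0.718, 0.696, 0.001], [-0.001, -0.0, -1.0]]
wrist_force: [-0.6, 0.5, 5.3]
gripper_width: 0.358
```

Request:
{"method": "play_rows", "body": {"targets": [[[1,0,0,0.01,0],[1,0,0,0.04,0],[1,0,0,0.075,0],[1,0,0,0.11,0],[1,0.015,-0.015,0.135,0]]]}}

```text
time_s: 27.08
tcp_pos: [0.4606, 0.2427, 0.1855]
ee_rot: [[-0.694, -0.72, 0.002], [-0.72, 0.694, 0.002], [-0.003, 0.0, -1.0]]
wrist_force: [0.7, 1.3, -1.7]
gripper_width: 0.357
```

Request:
{"method": "play_rows", "body": {"targets": [[[1,0.025,-0.025,0,0],[1,0.05,-0.05,0,0],[1,0.075,-0.075,0,0],[1,0.1,-0.1,0,0],[1,0.12,-0.12,0,0]]]}}

```text
time_s: 27.5
tcp_pos: [0.5821, 0.1193, 0.1822]
ee_rot: [[-0.697, -0.717, -0.001], [-0.717, 0.697, -0.0], [0.001, 0.0, -1.0]]
wrist_force: [0.3, -0.0, -0.0]
gripper_width: 0.359
```

Request:
{"method": "play_rows", "body": {"targets": [[[1,0.015,-0.015,-0.01,0],[1,0.021,-0.021,-0.02,0],[1,0.022,-0.022,-0.02,0],[1,0.022,-0.022,-0.02,0],[1,0.022,-0.022,-0.02,0]]]}}

```text
time_s: 27.92
tcp_pos: [0.6025, 0.1, 0.1623]
ee_rot: [[-0.696, -0.718, -0.001], [-0.718, 0.696, -0.0], [0.001, 0.0, -1.0]]
wrist_force: [0.2, 0.3, -0.8]
gripper_width: 0.361
```

Run:
```python
from h import *
s=sense();c=get_calibration("wrist");im=capture("wrist");i2=capture("scene")[120:360,130:370];i3=capture("side")[80:320,170:370]
cv2.imwrite("pics/m17.png",np.hstack([cv2.resize(i2,(400,400)),cv2.resize(i3,(333,400))]));print(s["tcp_pos"],s["time_s"],s["gripper_width"],s["wrist_force"])
```

```text
[0.60252386 0.09995984 0.16232012] 27.9167 0.360774870213101 [ 0.24017782  0.26836243 -0.82611031]
```

View pics/m17.png

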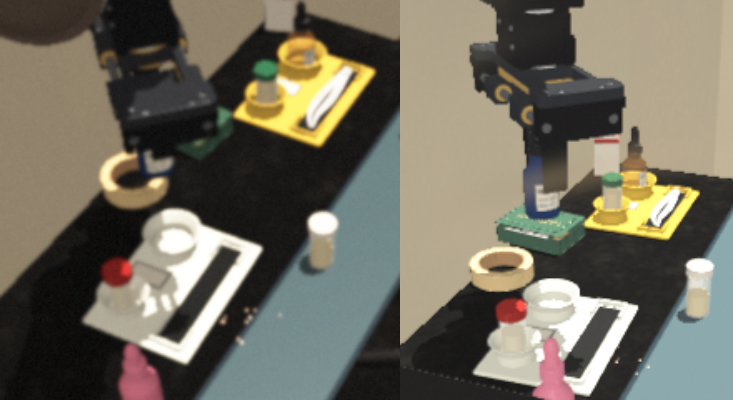

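The bottle is upright above the large cup. Lowering.

Request:
{"method": "play_rows", "body": {"targets": [[[1,0.001,0,-0.02,0],[1,0.001,0,-0.045,0],[1,0.001,0,-0.07,0],[1,0.001,0,-0.085,0],[1,0.001,0,-0.095,0]]]}}

```text
time_s: 28.48
tcp_pos: [0.603, 0.0998, 0.0657]
ee_rot: [[-0.695, -0.719, -0.002], [-0.719, 0.695, -0.001], [0.002, 0.001, -1.0]]
wrist_force: [-0.9, 0.7, -1.5]
gripper_width: 0.358
```

Request:
{"method": "play_rows", "body": {"targets": [[[1,0,0,-0.004,0],[1,0,0,-0.008,0],[1,0,0,-0.012,0],[1,0,0,-0.012,0],[1,0,0,-0.012,0]]]}}

```text
time_s: 28.9
tcp_pos: [0.6037, 0.0992, 0.0553]
ee_rot: [[-0.696, -0.718, -0.001], [-0.718, 0.696, -0.0], [0.001, 0.001, -1.0]]
wrist_force: [-1.9, -1.3, -2.3]
gripper_width: 0.359
```

Request:
{"method": "play_rows", "body": {"targets": [[[1,0,0,-0.002,0],[1,0,0,-0.002,0],[1,0,0,-0.002,0]]]}}

```text
time_s: 29.15
tcp_pos: [0.6039, 0.099, 0.0539]
ee_rot: [[-0.696, -0.718, -0.001], [-0.718, 0.696, -0.0], [0.001, 0.0, -1.0]]
wrist_force: [-4.7, -2.5, 4.2]
gripper_width: 0.358
```

Request:
{"method": "play_rows", "body": {"targets": [[[0.5,0,0,0,0],[0.4,0,0,0,0],[0.4,0,0,0,0],[0.4,0,0,0,0],[0.4,0,0,0,0]]]}}

```text
time_s: 29.57
tcp_pos: [0.6049, 0.0998, 0.0533]
ee_rot: [[-0.696, -0.718, 0.001], [-0.718, 0.696, 0.001], [-0.001, -0.001, -1.0]]
wrist_force: [0.0, -0.1, -0.2]
gripper_width: 0.584
```

Request:
{"method": "play_rows", "body": {"targets": [[[0.4,0,0,0.01,0],[0.4,0,0,0.03,0],[0.4,0,0,0.065,0],[0.4,0,0,0.1,0],[0.4,0,0,0.13,0]]]}}

```text
time_s: 29.98
tcp_pos: [0.6048, 0.0994, 0.1864]
ee_rot: [[-0.696, -0.718, 0.003], [-0.718, 0.696, 0.0], [-0.002, -0.002, -1.0]]
wrist_force: [-0.1, 0.7, 0.6]
gripper_width: 0.6
```

Request:
{"method": "play_rows", "body": {"targets": [[[0.2,-0.03,0.01,0.03,0.12],[0.2,-0.06,0.02,0.06,0.24],[0.2,-0.09,0.03,0.09,0.36],[0.2,-0.1,0.03,0.12,0.48],[0.2,-0.1,0.03,0.13,0.6]]]}}

```text
time_s: 30.4
tcp_pos: [0.5036, 0.13, 0.3207]
ee_rot: [[-0.161, -0.987, 0.011], [-0.987, 0.161, 0.004], [-0.006, -0.01, -1.0]]
wrist_force: [0.1, -0.5, 0.6]
gripper_width: 0.791
```

Request:
{"method": "play_rows", "body": {"targets": [[[0.2,0.03,0.03,0,0.1],[0.2,0.05,0.06,0,0.18],[0.2,0.05,0.09,0,0.18],[0.2,0.05,0.1,0,0.18],[0.2,0.05,0.1,0,0.18]]]}}

```text
time_s: 30.82
tcp_pos: [0.5541, 0.2314, 0.313]
ee_rot: [[0.012, -1.0, -0.0], [-1.0, -0.012, 0.0], [-0.0, 0.0, -1.0]]
wrist_force: [0.2, -0.8, 0.7]
gripper_width: 0.802
```

Run:
```python
from h import *
s=sense();c=get_calibration("wrist");im=capture("wrist");cv2.imwrite("pics/w18.png",im);np.save("w18.npy",c,allow_pickle=True);print(s["tcp_pos"],s["time_s"],s["gripper_width"])
side=capture("side");sc=capture("scene")
cv2.imwrite("pics/m18.png",np.vstack([np.hstack([cv2.resize(im[:300],(400,188)),cv2.resize(sc[120:360,160:466],(400,314))[:188]*0]),np.hstack([cv2.resize(sc[120:360,170:420],(400,384)),cv2.resize(side[150:330,200:420],(400,384))])]))
def P(cc,I,lo,hi,z,n,a):
    m,l,b=blobs(I,lo,hi,a);print(n,[(st,onz(cc,ce,z).round(4)) for i,st,ce in b])
cs=get_calibration("scene")
P(cs,sc,(108,130,60),(125,255,255),.05,"blue scene",60);P(cs,sc,(0,150,80),(6,255,255),.058,"red scene",40);P(cs,sc,(60,110,25),(90,255,255),.058,"green scene",60)
P(c,im,(100,130,60),(125,255,255),.04,"blue wrist",200);P(c,im,(0,150,80),(8,255,255),.058,"red wrist",200)
```

```text
[0.55412088 0.2314337  0.31298733] 30.8167 0.8017557553966282
blue scene [(array([377, 174,  14,  11, 124], dtype=int32), array([ 0.4529, -0.1776])), (array([221, 243,  17,  15, 165], dtype=int32), array([0.6016, 0.107 ])), (array([ 313,  370,   80,   93, 2447], dtype=int32), array([0.3261, 0.2638])), (array([ 333,  379,   70,  101, 3622], dtype=int32), array([0.2668, 0.2915]))]
red scene [(array([190, 274,  18,  17, 248], dtype=int32), array([0.6027, 0.1876]))]
green scene [(array([283, 156,  12,  11, 110], dtype=int32), array([ 0.6278, -0.1327]))]
blue wrist [(array([240,  22,  37,  39, 569], dtype=int32), array([0.603 , 0.1032])), (array([  485,   128,   132,   163, 11226], dtype=int32), array([0.3145, 0.2517]))]
red wrist [(array([251, 127,  29,  30, 710], dtype=int32), array([0.6005, 0.1876]))]
```

View pics/m18.png

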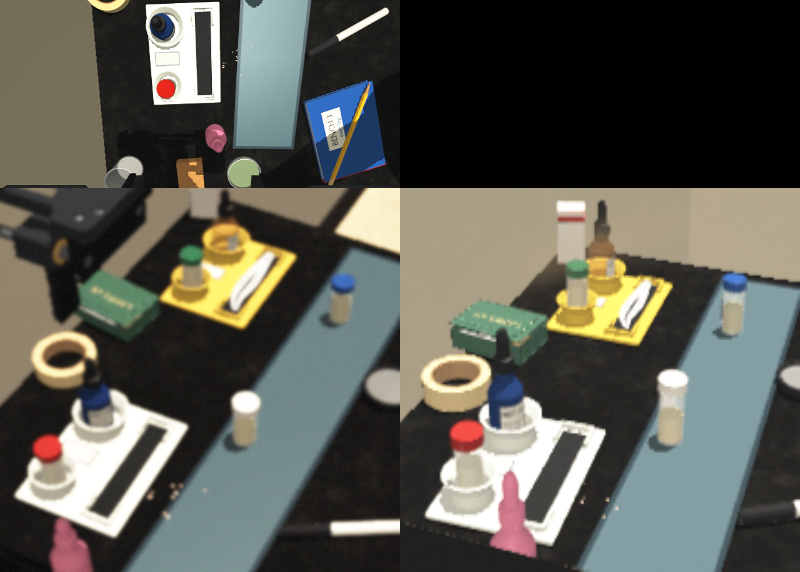

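The white tray holds blue at (90,400) and red at (47,460) in the crop. The yellow tray shows all three things in place. As a numerical check for tilt or jamming, I'll compare the blue bottle's visible features with predictions for a seated, upright bottle.

Run:
```python
from h import *
im=cv2.imread("pics/w18.png");c=np.load("w18.npy",allow_pickle=True).item()
r=im[10:75,235:300].copy();h=cv2.cvtColor(r,cv2.COLOR_BGR2HSV)
m=((h[...,2]<50)*255).astype(np.uint8)
n,l,s,ce=cv2.connectedComponentsWithStats(m)
print("wrist dark",[(s[i].tolist(),(ce[i]+[235,10]).round(1)) for i in range(1,n) if s[i][4]>20])
for z in(.03,.066,.085,.102):print(z,proj(c,(.6037,.0997,z)).round(1))
for cam in("side","scene"):
    I=capture(cam);C=get_calibration(cam);H=cv2.cvtColor(I,cv2.COLOR_BGR2HSV)
    for n,b,base in(("blue",(.6037,.0997),.006),("amber",(.624,-.217),.006)):
        p=[proj(C,(*b,base+z)) for z in(.0,.03,.06,.096)];print(cam,n,[q.round(1).tolist() for q in p])
        if n=="blue": mk=cv2.inRange(H,(105,100,30),(128,255,255))
        else: mk=cv2.inRange(H,(3,60,30),(18,230,150))
        top,bot=int(p[3][1]),int(p[0][1]);x=int(p[1][0])
        for y in range(top-4,bot+1,3):
            dk=np.nonzero(H[y,x-14:x+15,2]<45)[0]+x-14;bl=np.nonzero(mk[y,x-14:x+15])[0]+x-14
            print(y,"dark",(dk.min(),dk.max(),len(dk)) if len(dk) else None,"col",(bl.min(),bl.max()) if len(bl) else None)
```

```text
wrist dark [([7, 15, 24, 26, 359], array([252.7,  38.9])), ([0, 44, 3, 21, 48], array([235.7,  65.5]))]
0.03 [263.   40.6]
0.066 [258.   34.7]
0.085 [254.9  31.2]
0.102 [251.9  27.6]
side blue [[261.7, 265.9], [260.9, 250.6], [260.1, 234.8], [259.1, 215.1]]
211 dark None col None
214 dark None col None
217 dark None col None
220 dark (np.int64(253), np.int64(254), 2) col None
223 dark (np.int64(253), np.int64(258), 6) col None
226 dark (np.int64(253), np.int64(259), 7) col None
229 dark (np.int64(246), np.int64(274), 12) col None
232 dark (np.int64(250), np.int64(274), 18) col None
235 dark (np.int64(252), np.int64(274), 23) col None
238 dark (np.int64(264), np.int64(274), 11) col (np.int64(252), np.int64(263))
241 dark (np.int64(269), np.int64(274), 6) col (np.int64(251), np.int64(266))
244 dark (np.int64(268), np.int64(274), 7) col (np.int64(249), np.int64(267))
247 dark (np.int64(270), np.int64(274), 5) col (np.int64(249), np.int64(267))
250 dark None col (np.int64(249), np.int64(264))
253 dark None col (np.int64(249), np.int64(253))
256 dark None col (np.int64(250), np.int64(253)
[... 1954 characters left out ...]
4(325))
124 dark (np.int64(309), np.int64(311), 3) col (np.int64(307), np.int64(324))
127 dark (np.int64(309), np.int64(312), 4) col (np.int64(313), np.int64(323))
130 dark (np.int64(308), np.int64(318), 9) col (np.int64(319), np.int64(325))
133 dark (np.int64(307), np.int64(325), 16) col None
136 dark (np.int64(308), np.int64(325), 18) col None
139 dark (np.int64(318), np.int64(325), 8) col (np.int64(302), np.int64(318))
142 dark (np.int64(297), np.int64(325), 11) col (np.int64(301), np.int64(320))
145 dark (np.int64(297), np.int64(325), 3) col (np.int64(298), np.int64(298))
148 dark None col None
151 dark None col (np.int64(314), np.int64(315))
154 dark None col None
157 dark None col None
```

The blue bottle's shoulder and teat are offset by the same ~3 px, so there is no tilt. Its tip is not higher than predicted, so it is seated. Handing in.

```bash
python3 -c "
from station import *
print(sense()['time_s'],sense()['wrist_force']);print(finish_job())"
```

```text
31.0667 [-0.40181068 -0.22734344  0.28786626]
the job is handed in; nothing more can be done
None
```

Both kits are made up and handed in at 31 s. The red vial and blue bottle are in the white tray. The green vial, amber bottle and forceps are in the yellow tray. The arm was clear of everything at the end.

**Last checks:**
- **Vials:** the red and green caps measure within about 3 mm of their cup centres in every view, inside the 8 mm limit.
- **Bottles:** the blue bottle shows no measurable tilt and its tip is not high, so it is on the floor of its cup. The amber bottle's tip was checked by eye from the wrist camera only; its colour masks in the last check were too noisy to use.
- **Forceps:** they lie flat in the bay, judged by eye only and not measured after release.
- **Vials that stay:** the blue-capped vial is within 1 mm of its start. The white-capped vial was judged unmoved by eye only.

**Disagreements:**
- **Side and scene views:** the side view puts the blue bottle about 3 px (about 4 mm) off its predicted spot, and the scene view differs by a similar amount. I put this down to camera calibration and the play in the cup.
- **White tray pose:** my first estimate was about 4 mm off. I corrected it from a closer view before placing anything there.
- **Blue bottle lowering:** it touched its cup with up to about 5 N on the way down, then settled.

I viewed 17 pictures, three over the 14 budget and past the one or two extra allowed.

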